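# Open the cooling rack and serve the shortbread

## Robot

A 6-joint arm with a two-finger parallel gripper is mounted at the origin on the work surface. World frame = base frame: x ahead of the robot, y to its left, z up, the work surface at z = 0. Lengths are in m, angles in rad, forces in N, time in s.
With the tool pointing down it reaches from about 0.3 to 0.775 m from the base axis. Payload 14.6 kg.
Tool frame: the origin (TCP) lies at the very end of the fingers, on their centre line; the grasp point (between the pads) lies 19 mm behind it; z points along the fingers, y is the direction in which the jaws open and shut (so a half turn about z gives the same grasp; the last joint's range is limited). The gripper opens to 94 mm and grips with 3 to 60 N. Pads are 16 mm wide; open, the fingers measure 119 mm over their backs; the gripper's body (75 mm by 177 mm) begins 78 mm behind the grasp point.
Start: joints at [1.06, 0.3, 1.521, -0, 1.321, -0.067], TCP at [0.236, 0.497, 0.166] pointing down, gripper open.
Joint ranges: [-3.03, 3.03], [-0.79, 2.21], [0.23, 2.52], [-1.04, 4.18], [0, 3.07], [-2.55, 2.55]. Speed limits (rad/s): [2.22, 2.22, 2.57, 3.14, 3.14, 3.14].

## Interface

Orientations are given as a unit quaternion [x, y, z, w].
In Python, from rig import robot gives the robot as it stands. The module is installed in compiled form; this text tells all that it offers. Calls block until the motion is done:
- robot.move_ptp(position, orientation): joint-space move of the TCP to a pose.
- robot.move_straight(position, rotation=None, vel=0.15, f_stop=None): straight line of the TCP; rotation=None keeps the orientation; vel is the mean speed in m/s. With f_stop (N) it stops when the force on the tool has changed by that much, and returns True; else False.
- robot.set_joints(angles): joint-space move.
- robot.grip(opening, strength=None): opening from 0.0 (shut) to 1.0 (fully open); strength is the grip in N (None keeps the last); returns when the fingers have stopped.
- robot.hold(seconds).
- robot.solve_ik(position, orientation): joint angles nearest the present ones, or None.
- robot.capture(name): name is "scene" or "top" or "wrist"; returns the picture (420x560x3 uint8, red, green, blue); there is no depth.
- robot.calibration(name): a dict with "mtx" (3x3 intrinsics, pixels), "position" and "rotation" of the camera in the world. Camera axes: x right, y down, z forward; pixel columns grow to the right and rows downward; lengths in m; the calibration is good to about 2 mm. The wrist camera is an equidistant fisheye: a pixel r from the principal point sees the ray r / f radians off the axis. A picture is of the moment at which its call begins: read the wrist's pose just before it. calibration takes no time and is no camera call; for the wrist camera it gives the pose at the moment of the call.
A pose or a line that the arm cannot do raises robot.MotionError and nothing moves.
- robot.finish_job(): hands the job in, once; it reports no verdict.
Trained networks look in the newest picture that a camera, given by its name, has taken for a name from the list of things; names that differ only in an ending like _2 or _b are one class to them, and where a whole thing is asked for, a point or a joint stands for the part that bears it (a point fixed in the world has none). Each returns a list of dicts, best first, with "confidence" (0 to 1); they miss things now and then, are a little off and sometimes report something else, mostly with a low value. They report only what shows in the picture. A call takes as long as a camera call. They do not tell look-alikes from the thing itself.
- robot.trace(camera, thing): "pixels" (420x560 bool, what is visible of it) and "bbox" ([left, top, right, bottom] in pixels, round what is visible of it).
- robot.spot_point(camera, thing): "at" ([column, row] in pixels: a listed point, or the origin of a listed thing).
Readings, each from a call of its own:
- robot.get_clock(): time.
- robot.get_q(): joint angles.
- robot.get_joint_velocities(): joint speeds.
- robot.get_tau(): joint torques, N m.
- robot.get_tcp_pos(): TCP position.
- robot.get_tcp_rot(): TCP orientation.
- robot.get_force(): force on the tool from outside, world axes, zero at the start.
- robot.get_torque(): the same for the moment, N m.
- robot.get_gripper_width(): opening from 0.0 (shut) to 1.0 (fully open).
Only numpy, scipy, OpenCV 4.12 (cv2) and the standard library are available. Lean on these libraries where they do the work, as an engineer would, in place of code of your own. Each camera call takes 0.05 s, during which the arm holds its last target.

## Task

Get the shortbread ready to serve: first slide every upright stop along the cooling rack's T-track to its open end, lift it off there and put it in the steel tray. Then take the spatula, slide it under each shortbread round on the rack and set the rounds in the bays of the wooden stand, one to a bay, each lying flat and centred on the ribs, never touching the biscuits with the fingers. Finally stand the spatula level on its black mat again, lying lengthwise on it, and leave the other things on the counter alone.

Things in the scene. Friction and masses are not known exactly. Their poses are not given: they have to be found in the camera images.
- stop0_grip (a point): Upright stop captive in the T-track; may be absent. Plate 56 mm along the track (x), 14 mm thick (y), steel, upper half black plastic, 97 mm tall in all (z), 120 g. A 28 x 10 mm neck joins it to a slick T-foot 54 (x) x 26 x 6 mm. Point: middle of the black part, 77 mm above the foot's underside. Slides lightly; lifts only when the whole foot is past the lips.
- stop1_grip (a point): Upright stop captive in the T-track; may be absent. Plate 56 mm along the track (x), 14 mm thick (y), steel, upper half black plastic, 97 mm tall in all (z), 120 g. A 28 x 10 mm neck joins it to a slick T-foot 54 (x) x 26 x 6 mm. Point: middle of the black part, 77 mm above the foot's underside. Slides lightly; lifts only when the whole foot is past the lips.
- stop2_grip (a point): Upright stop captive in the T-track; may be absent. Plate 56 mm along the track (x), 14 mm thick (y), steel, upper half black plastic, 97 mm tall in all (z), 120 g. A 28 x 10 mm neck joins it to a slick T-foot 54 (x) x 26 x 6 mm. Point: middle of the black part, 77 mm above the foot's underside. Slides lightly; lifts only when the whole foot is past the lips.
- biscuit0_c (a point): Flat shortbread round, 84 mm diameter, 12 mm thick, about 70 g; may be absent. Point at its centre, half-way up. Lies at the start across the two ribs of one lane of the rack.
- biscuit1_c (a point): Flat shortbread round, 84 mm diameter, 12 mm thick, about 70 g; may be absent. Point at its centre, half-way up. Lies at the start across the two ribs of one lane of the rack.
- biscuit2_c (a point): Flat shortbread round, 84 mm diameter, 12 mm thick, about 70 g; may be absent. Point at its centre, half-way up. Lies at the start across the two ribs of one lane of the rack.
- rack: Fixed steel cooling rack, origin on the counter under its middle, z up. Three lanes, centres at x = -92, 0, 92 mm; each has two 6 mm ribs along y (-45 to 48 mm) 30 mm either side of its centre (54 mm free between), tops 34 mm up, deck 8 mm up. Back rail 42 mm high at y = 54 mm. The spatula goes in from the -y side, over the track, along +y.
- track_open (a point): Point on the T-track's floor (4 mm up) beyond its lips, at the rack's x = -136, y = -75 mm, axes as the rack's: a stop centred here can be lifted. Track 44 mm wide, 18 mm high, along x at y = -75 mm; 14 mm slot between 5 mm lips that run from x = -100 to 145 mm. The -x end, nearest the robot, is open, with bare floor to x = -175 mm; the +x end is closed.
- lane0 (a point): Centre of lane 0 of the rack at the height of the rib tops; axes as the rack's.
- lane1 (a point): Centre of lane 1 of the rack at the height of the rib tops; axes as the rack's.
- lane2 (a point): Centre of lane 2 of the rack at the height of the rib tops; axes as the rack's.
- bay0 (a point): Centre of a bay of the fixed wooden stand (two bays 96 mm apart along y, 104 x 200 mm in all), at its rib tops, 34 mm above the counter. Two ribs 6 mm wide, 96 mm long run along x at y = +-30 mm (54 mm free between them, deck 8 mm up). Open at both ends; -x points roughly towards the robot.
- bay1 (a point): Centre of a bay of the fixed wooden stand (two bays 96 mm apart along y, 104 x 200 mm in all), at its rib tops, 34 mm above the counter. Two ribs 6 mm wide, 96 mm long run along x at y = +-30 mm (54 mm free between them, deck 8 mm up). Open at both ends; -x points roughly towards the robot.
- spat_grip (a point): Cranked spatula, 200 g; point in the black handle, near its balance point; x to the blade's tip, z up. Handle 18 (y) x 24 mm (z), x = -55 to 25 mm. Blade 42 mm wide, 2.5 mm thick, x = 50 to 140 mm, underside 67 mm below the point. Sloping shank x = 23 to 51 mm. Rear leg with a slick foot 72 mm wide, x = -55 to -45 mm, level with the blade: it stands level by itself.
- mat: Black rubber mat of the spatula, 230 (x) x 90 (y) x 4 mm, fixed; origin at the centre of its underside.
- mat_rest (a point): Point on the mat's top (4 mm above the counter), 45 mm from its centre towards its -x: the spatula's grip point is above it when the spatula stands centred on the mat, blade towards the mat's +x.
- tray: Loose open steel tray for the stops, 200 (x) x 130 (y) x 35 mm, walls and floor 4 mm thick, about 600 g. Origin at the centre of its underside.
- cup: White mug, 72 mm wide, 62 mm tall; a bystander to be left alone. Origin at the centre of its underside.
- pitcher: Steel milk pitcher, 84 mm wide, 110 mm tall; a bystander to be left alone. Origin at the centre of its underside.
- tamper: Coffee tamper, 58 mm wide, 80 mm tall; a bystander to be left alone. Origin at the centre of its underside.
- jar: Amber glass jar, 80 mm wide, 120 mm tall; a bystander to be left alone. Origin at the centre of its underside.
There are look-alikes about, which are no part of the job. What is shaped like the part that bears biscuit1_c but blue or turquoise is not meant.

How it is judged:
On the way, in this order (a step that is already met when the one before it is completed fails the run):
1. every stop is off the track and lies or stands in the tray (x of stop0_grip in the frame of tray between -0.095 and 0.095 m and y of stop0_grip in the frame of tray between -0.06 and 0.06 m and height (world z) of stop0_grip between 0 and 0.11 m and linear speed of each of stop0, stop1, stop2 below 0.03 m/s and x of stop1_grip in the frame of tray between -0.095 and 0.095 m and y of stop1_grip in the frame of tray between -0.06 and 0.06 m and height (world z) of stop1_grip between 0 and 0.11 m and x of stop2_grip in the frame of tray between -0.095 and 0.095 m and y of stop2_grip in the frame of tray between -0.06 and 0.06 m and height (world z) of stop2_grip between 0 and 0.11 m), for 0.2 s.
2. every shortbread round lies in a bay of the stand ((horizontal distance between biscuit0_c and bay0 below 0.02 m or horizontal distance between biscuit0_c and bay1 below 0.02 m) and height (world z) of biscuit0_c between 0.035 and 0.046 m and angle between each of biscuit0_c, biscuit1_c, biscuit2_c's own z axis and vertical below 0.1 rad and linear speed of each of biscuit0, biscuit1, biscuit2 below 0.03 m/s and (horizontal distance between biscuit1_c and bay0 below 0.02 m or horizontal distance between biscuit1_c and bay1 below 0.02 m) and height (world z) of biscuit1_c between 0.035 and 0.046 m and (horizontal distance between biscuit2_c and bay0 below 0.02 m or horizontal distance between biscuit2_c and bay1 below 0.02 m) and height (world z) of biscuit2_c between 0.035 and 0.046 m), for 0.2 s.
At the end, for the whole second after the job is handed in: Every stop is in the tray at rest, every round lies flat on the ribs of a bay, within 20 mm of its centre, and the spatula stands level on its mat, its grip point within 50 mm of its place and within 0.35 rad of the mat's length (all of step 1 and all of step 2 and horizontal distance between spat_grip and mat_rest below 0.05 m and height (world z) of spat_grip below 0.078 m and angle between spat_grip's own z axis and vertical below 0.1 rad and angle between the x axis of spat_grip and the x axis of mat, either way round below 0.35 rad and linear speed of spatula below 0.03 m/s); the robot touches nothing.
It fails at once if the fingers touch a biscuit (contact force between the fingers and biscuit0 above 0.3 N or contact force between the fingers and biscuit1 above 0.3 N or contact force between the fingers and biscuit2 above 0.3 N).
It fails at once if a bystander is shoved by more than 3 cm (distance of any of cup, pitcher, tamper, jar from where it was at the start of the episode above 0.03 m).
Of stop0, stop1, stop2 only 2 to 3 are there at a start; the rules pass over those that are not, and their reading is None.
Of biscuit0, biscuit1, biscuit2 only 2 to 2 are there at a start; the rules pass over those that are not, and their reading is None.
At some moment in a run one of spatula, tray may be knocked a few centimetres aside while the robot is not near it.
It also fails if it takes over 208 s, if anything falls off the work surface, if the arm or the gripper's body presses on something with over 40 N, if the wrist force passes 120 N, or if a joint passes its speed limit or range.

## Working session

There is one attempt and no reset: what is moved stays moved. The work goes in short steps, each a Python script; the robot and the scene stay as the last script left them, time stands still between calls to the robot, and variables do not carry over. Pictures are saved under pics/ and viewed, and the job is handed in when it is done.

```bash
mkdir -p pics; ls; cat > h.py <<'E'
import numpy as np, cv2
from rig import robot
from scipy.spatial.transform import Rotation as R
def snap(cam,fn):
    im=robot.capture(cam); cv2.imwrite('pics/'+fn,cv2.cvtColor(im,cv2.COLOR_RGB2BGR)); return im
def Rm(r):
    r=np.array(r,float)
    return r if r.shape==(3,3) else R.from_quat(r).as_matrix()
def ray(c,uv,cal=None):
    cal=cal or robot.calibration(c); K=np.array(cal['mtx'])
    x=(uv[0]-K[0,2])/K[0,0]; y=(uv[1]-K[1,2])/K[1,1]
    if c=='wrist':
        r=np.hypot(x,y); d=np.array([x/r*np.sin(r),y/r*np.sin(r),np.cos(r)]) if r>1e-9 else np.array([0,0,1.])
    else: d=np.array([x,y,1.])
    return np.array(cal['position']),Rm(cal['rotation'])@d
def atz(c,uv,z,cal=None):
    o,d=ray(c,uv,cal); return o+d*(z-o[2])/d[2]
def proj(c,P,cal=None):
    cal=cal or robot.calibration(c); K=np.array(cal['mtx'])
    p=Rm(cal['rotation']).T@(np.array(P)-np.array(cal['position']))
    if c=='wrist':
        r=np.hypot(p[0],p[1]); th=np.arctan2(r,p[2]); x,y=p[:2]/r*th
    else: x,y=p[:2]/p[2]
    return np.array([x*K[0,0]+K[0,2],y*K[1,1]+K[1,2]])
def down(yaw): # tool z down, tool x at yaw
    c,s=np.cos(yaw),np.sin(yaw)
    return R.from_matrix(np.array([[c,s,0],[s,-c,0],[0,0,-1]])).as_quat()
E
python3 - <<'E'
from h import *
for c in ['scene','top','wrist']:
    snap(c,c+'0.png'); cal=robot.calibration(c); print(c,np.round(cal['mtx'],1).tolist(),np.round(cal['position'],3),np.round(Rm(cal['rotation']),2).tolist())
print(robot.get_clock(),robot.get_tcp_pos(),robot.get_tcp_rot(),robot.get_gripper_width())
E
```

```text
pics
scene [[442.6, 0.0, 283.8], [0.0, 442.6, 208.8], [0.0, 0.0, 1.0]] [1.066 0.459 0.934] [[-0.59, 0.65, -0.48], [0.8, 0.47, -0.36], [-0.01, -0.6, -0.8]]
top [[390.6, 0.0, 283.7], [0.0, 390.6, 208.2], [0.0, 0.0, 1.0]] [0.387 0.087 1.229] [[-0.01, -0.99, 0.13], [-1.0, 0.01, 0.01], [-0.01, -0.13, -0.99]]
wrist [[325.2, 0.0, 283.8], [0.0, 325.2, 209.6], [0.0, 0.0, 1.0]] [0.16  0.533 0.383] [[0.43, 0.87, 0.26], [0.9, -0.41, -0.12], [-0.0, 0.29, -0.96]]
0.15 [0.2360505  0.49652949 0.16602404] [ 2.20083996e-01  9.75480834e-01 -4.05685040e-04 -1.15215749e-04] 0.9999225611111359
```

View pics/top0.png

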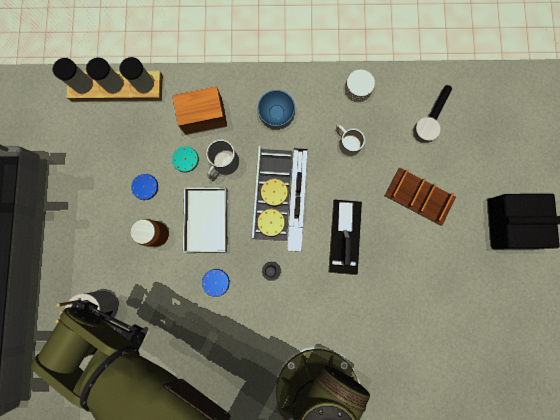

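View pics/scene0.png

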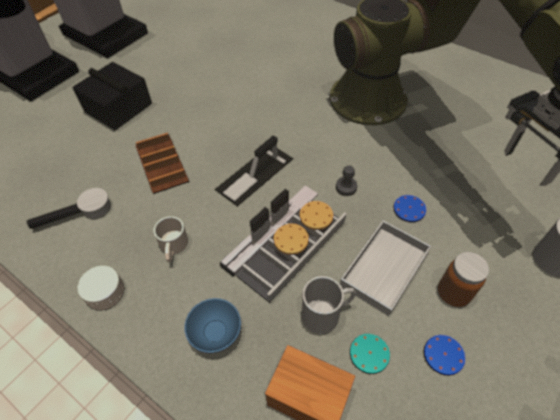

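View pics/wrist0.png

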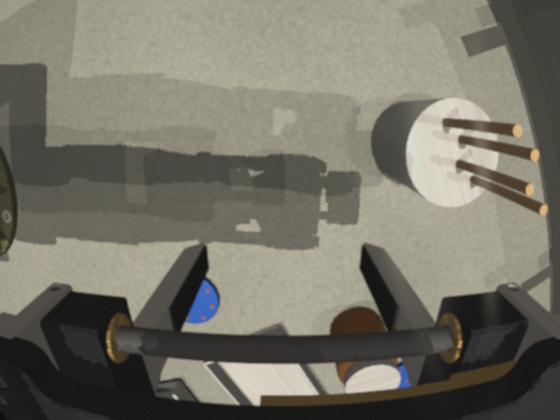

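The top view shows the rack at about (275,195), with rounds in lane 0 at (271,222) and lane 1 at (274,192). There are two stops in the track at x≈298, the tray is at (206,220), the mat and spatula at (345,237), and the stand at (420,196). The blue and turquoise discs are look-alikes. Next I measure.

```bash
python3 - <<'E'
from h import *
Z=dict(stop0_grip=.081,biscuit0_c=.040,rack=0,track_open=.004,lane0=.034,lane1=.034,lane2=.034,bay0=.034,bay1=.034,spat_grip=.071,mat=0,mat_rest=.004,tray=0,cup=0,pitcher=0,tamper=0,jar=0)
for c in ['top','scene']:
    for n,z in Z.items():
        for d in robot.spot_point(c,n)[:4]:
            if d['confidence']>.2: print(c,n,round(d['confidence'],2),np.round(d['at'],1),np.round(atz(c,d['at'],z),3)[:2])
E
```

```text
top stop0_grip 0.6 [296.6 207.4] [0.544 0.058]
top stop0_grip 0.48 [273.8 191.2] [0.593 0.125]
top stop0_grip 0.22 [273.2 188.6] [0.601 0.127]
top biscuit0_c 0.67 [271.7 219.8] [0.511 0.133]
top rack 0.82 [271.8 191. ] [0.608 0.134]
top rack 0.67 [275.9 193.3] [0.6   0.121]
top track_open 0.59 [297.3 235.1] [0.466 0.054]
top lane0 0.9 [271.9 189.3] [0.607 0.133]
top lane0 0.84 [275.2 164.4] [0.686 0.122]
top lane0 0.71 [271.6 222.3] [0.504 0.134]
top lane0 0.21 [410.7 186.7] [ 0.612 -0.298]
top lane1 0.9 [271.9 189.3] [0.607 0.133]
top lane1 0.84 [275.2 164.4] [0.686 0.122]
top lane1 0.71 [271.6 222.3] [0.504 0.134]
top lane1 0.21 [410.7 186.7] [ 0.612 -0.298]
top lane2 0.9 [271.9 189.3] [0.607 0.133]
top lane2 0.84 [275.2 164.4] [0.686 0.122]
top lane2 0.71 [271.6 222.3] [0.504 0.134]
top lane2 0.21 [410.7 186.7] [ 0.612 -0.298]
top bay0 0.95 [435.1 200.9] [ 0.567 -0.371]
top bay0 0.93 [411.4 188.4] [ 0.607 -0.3  ]
top bay1 0.95 [435.1 200.9] [ 0.567 -0.371]
top bay1 0.93 [411.4 188.4] [ 0.607 -0.3  ]
top spat_grip 0.81 [342.9 247. ] [ 0.426 -0.078]
top mat 0.96 [343.2 238.6] [ 0.45
[... 995 characters left out ...]
.504 0.134]
scene bay0 0.84 [163.8 166.2] [ 0.611 -0.295]
scene bay0 0.78 [155.5 145. ] [ 0.567 -0.373]
scene bay1 0.84 [163.8 166.2] [ 0.611 -0.295]
scene bay1 0.78 [155.5 145. ] [ 0.567 -0.373]
scene spat_grip 0.63 [263.2 148.7] [ 0.426 -0.092]
scene mat 0.7 [260.5 172.4] [ 0.45  -0.087]
scene mat_rest 0.83 [265.6 161.4] [ 0.412 -0.098]
scene tray 0.89 [385.7 268. ] [0.512 0.342]
scene tray 0.69 [451.8 291.2] [0.476 0.494]
scene tray 0.66 [156.4 140.6] [ 0.534 -0.415]
scene tray 0.49 [261.3 152.2] [ 0.388 -0.133]
scene cup 0.76 [174.1 240. ] [ 0.754 -0.123]
scene pitcher 0.8 [317.2 318. ] [0.713 0.28 ]
scene tamper 0.62 [348.9 185.8] [0.347 0.138]
scene jar 0.86 [454.2 292.2] [0.475 0.499]
```

```bash
python3 - <<'E'
import cv2
a=cv2.imread('pics/top0.png'); cv2.imwrite('pics/z1.png',cv2.resize(a[130:290,170:380],None,fx=3.7,fy=3.7,interpolation=cv2.INTER_CUBIC))
a=cv2.imread('pics/scene0.png'); cv2.imwrite('pics/z2.png',cv2.resize(a[120:330,120:400],None,fx=2.8,fy=2.8,interpolation=cv2.INTER_CUBIC))
E
```

```text
(no output)
```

View pics/z1.png

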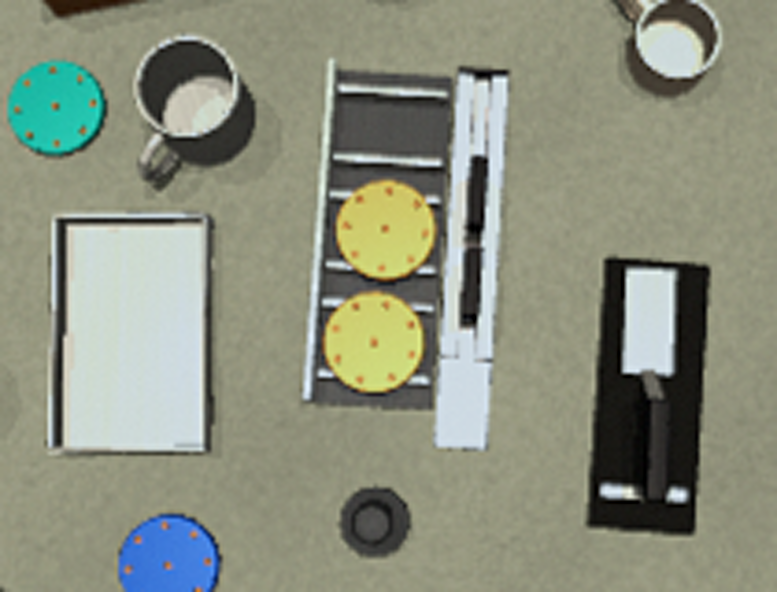

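View pics/z2.png

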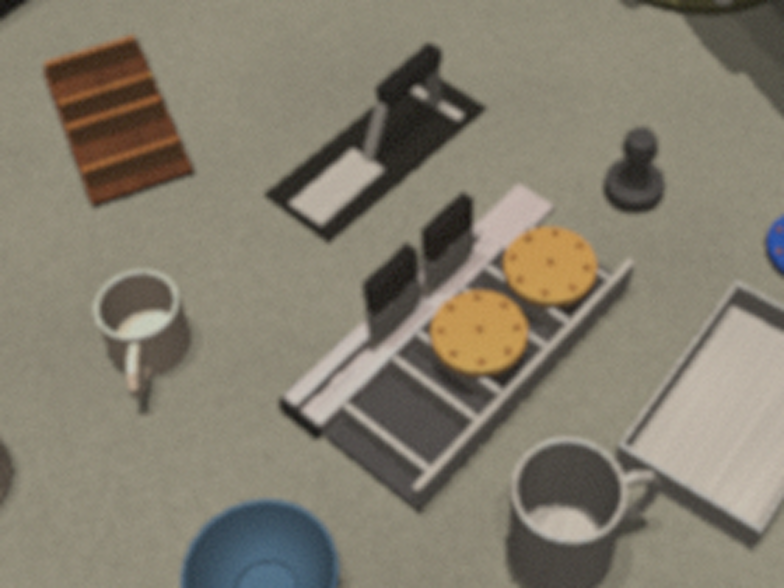

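```bash
python3 - <<'E'
import cv2
def z(src,x0,y0,x1,y1,f,out):
    a=cv2.imread('pics/'+src)[y0:y1,x0:x1]; a=cv2.resize(a,None,fx=f,fy=f,interpolation=cv2.INTER_CUBIC)
    for i in range(x0,x1,10): cv2.line(a,(int((i-x0+.5)*f),0),(int((i-x0+.5)*f),6),(0,0,255),1); cv2.putText(a,str(i),(int((i-x0)*f),16),0,.35,(0,0,255),1)
    for i in range(y0,y1,10): cv2.line(a,(0,int((i-y0+.5)*f)),(6,int((i-y0+.5)*f)),(0,0,255),1); cv2.putText(a,str(i),(8,int((i-y0+.5)*f)+4),0,.35,(0,0,255),1)
    cv2.imwrite('pics/'+out,a); print(a.shape)
z('top0.png',375,160,465,230,8,'a1.png')
z('scene0.png',125,125,200,200,8,'a2.png')
z('top0.png',240,140,320,255,5.2,'a3.png')
z('scene0.png',215,175,355,305,4.6,'a4.png')
E
```

```text
(560, 720, 3)
(600, 600, 3)
(598, 416, 3)
(598, 644, 3)
```

View pics/a1.png

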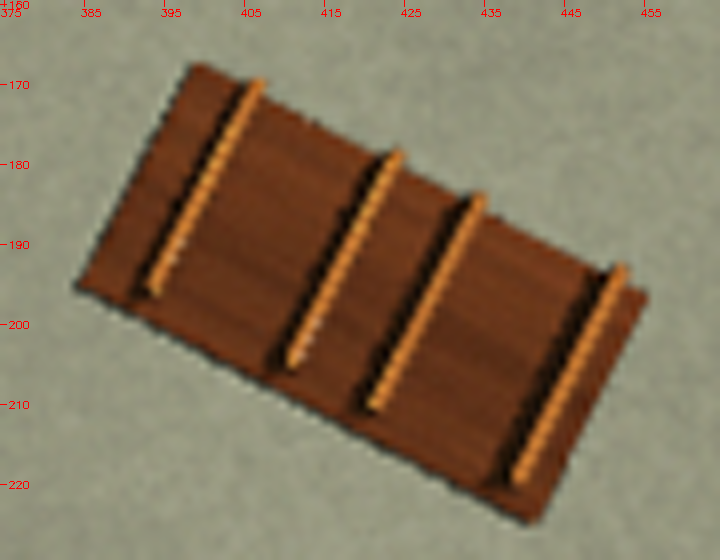

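View pics/a2.png

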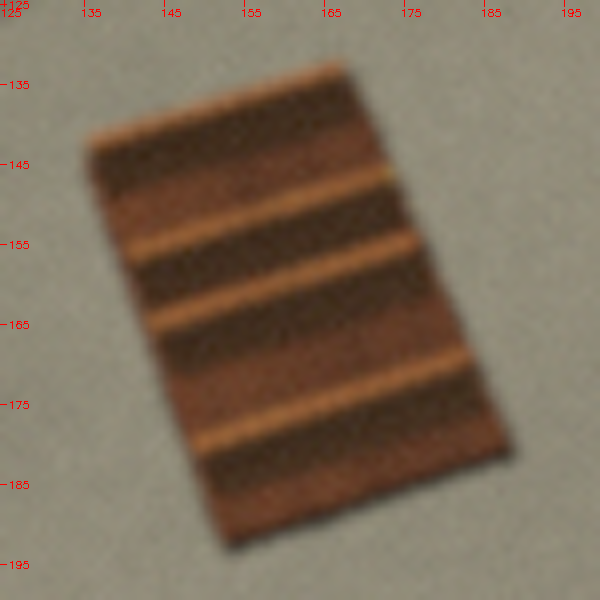

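View pics/a3.png

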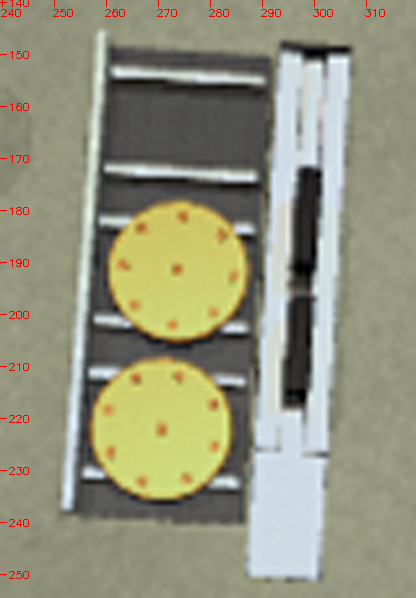

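View pics/a4.png

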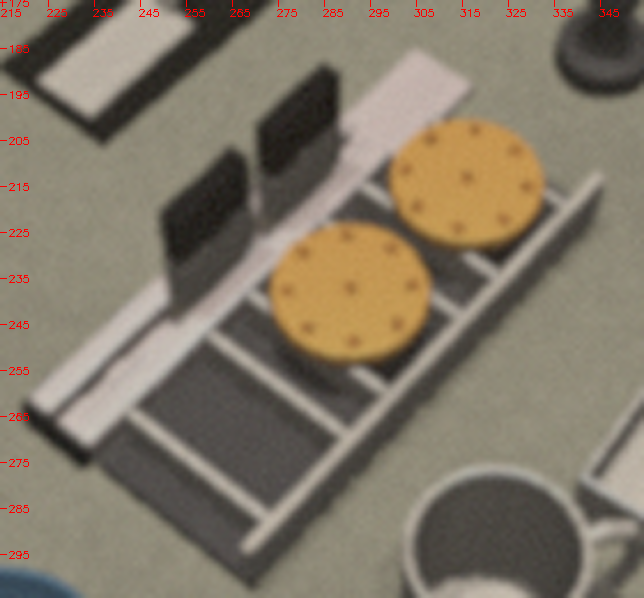

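```bash
cat > fit.py <<'E'
from h import *
from scipy.optimize import least_squares
def fit(obs,x0,free_cal=True):
    # obs: (cam, uv, localpt); pose x,y,yaw ; + per-camera pixel shift weakly regularised
    cals={c:robot.calibration(c) for c in set(o[0] for o in obs)}
    def res(p,obs=obs):
        c,s=np.cos(p[2]),np.sin(p[2]); r=[]
        for cam,uv,l in obs:
            P=[p[0]+c*l[0]-s*l[1],p[1]+s*l[0]+c*l[1],l[2]]
            r+=list(proj(cam,P,cals[cam])-np.array(uv))
        return np.array(r)
    s=least_squares(res,x0,loss='soft_l1'); return s.x,np.sqrt(np.mean(res(s.x)**2)),res(s.x).reshape(-1,2)
E
cat > m1.py <<'E'
from fit import *
def zz(x0,y0,f,pts): return [(x0+a/f-.5,y0+b/f-.5,l) for a,b,l in pts]
st=[('top',(u,v),l) for u,v,l in zz(375,160,8,[(258,82,(.048,.078,.034)),(154,293,(-.048,.078,.034)),(397,155,(.048,.018,.034)),(292,365,(-.048,.018,.034)),(478,200,(.048,-.018,.034)),(373,410,(-.048,-.018,.034)),(621,270,(.048,-.078,.034)),(518,482,(-.048,-.078,.034))])]
ss=[('scene',(u,v),l) for u,v,l in zz(125,125,8,[(465,358,(-.048,.078,.034)),(203,445,(.048,.078,.034)),(412,240,(-.048,.018,.034)),(157,325,(.048,.018,.034)),(388,174,(-.048,-.018,.034)),(133,254,(.048,-.018,.034)),(343,68,(-.048,-.078,.034)),(92,143,(.048,-.078,.034))])]
for o in (st,ss,st+ss): p,e,r=fit(o,[.59,-.33,-.4]); print('stand',np.round(p,4),round(e,2))
X=[.122,.062,.03,-.03,-.062,-.122]
A=[(265,81),(256,178),(252,230),(247,330),(244,381),(238,485)]
B=[(112,72),(105,169),(101,219),(95,320),(90,372),(84,472)]
rt=[('top',(u,v),l) for u,v,l in zz(240,140,5.2,[(a[0],a[1],(x,-.045,.034)) for x,a in zip(X,A)]+[(b[0],b[1],(x,.048,.034)) for x,b in zip(X,B)]+[(247,573,(-.175,-.053,.004)),(321,580,(-.175,-.097,.004)),(254,453,(-.1,-.053,.018)),(327,454,(-.1,-.097,.018))])]
rs=[('scene',(u,v),l) for u,v,l in zz(215,175,4.6,[(131,408,(.122,-.045,.034)),(207,331,(.062,-.045,.034)),(249,292,(.03,-.045,.034)),(470,84,(-.175,-.053,.004)),(417,49,(-.175,-.097,.004)),(265,514,(.122,.048,.034)),(345,433,(.062,.048,.034)),(388,388,(.03,.048,.034))])]
for o in (rt,rs,rt+rs): p,e,r=fit(o,[.6,.13,-.06]); print('rack',np.round(p,4),round(e,2)); 
print(np.round(r,1).tolist())
c,s=np.cos(p[2]),np.sin(p[2]); loc=lambda P:np.round([c*(P[0]-p[0])+s*(P[1]-p[1]),-s*(P[0]-p[0])+c*(P[1]-p[1])],4)
for cam,x0,y0,f,L in (('top',240,140,5.2,[(161,430),(177,269)]),('scene',215,175,4.6,[(467,178),(351,288)])):
    for a,b in L:
        P=atz(cam,(x0+a/f-.5,y0+b/f-.5),.046); print('bisc',cam,np.round(P,4)[:2],loc(P))
# stop tops, z=.101
for cam,x0,y0,f,L in (('top',240,140,5.2,[(295,355),(307,220)]),('scene',215,175,4.6,[(297,92),(203,177)])):
    for a,b in L:
        P=atz(cam,(x0+a/f-.5,y0+b/f-.5),.101); print('stoptop',cam,np.round(P,4)[:2],loc(P))
E
python3 m1.py
```

```text
stand [ 0.587  -0.3338 -0.5009] 0.33
stand [ 0.5902 -0.3353 -0.5058] 0.65
stand [ 0.5886 -0.3344 -0.5021] 0.68
rack [ 0.5977  0.1278 -0.07  ] 0.29
rack [ 0.5985  0.1252 -0.068 ] 0.37
rack [ 0.5981  0.1268 -0.0722] 0.46
[[0.3, -0.1], [0.8, -0.1], [0.9, -0.1], [0.6, -0.3], [0.5, 0.2], [0.4, -0.4], [0.2, -0.2], [0.2, -0.3], [0.2, 0.1], [-0.1, -0.3], [0.1, -0.1], [-0.3, 0.1], [0.2, 0.5], [0.0, 0.1], [0.4, -0.8], [0.5, -0.0], [-0.1, 0.0], [0.8, -0.1], [0.6, -0.2], [1.6, 0.3], [0.3, -0.2], [0.8, 0.6], [0.7, 0.1], [0.2, 0.6]]
bisc top [0.5035 0.1367] [-0.0951  0.0031]
bisc top [0.599  0.1272] [0.0009 0.0005]
bisc scene [0.505  0.1344] [-0.0934  0.0009]
bisc scene [0.5988 0.1252] [ 0.0009 -0.0015]
stoptop top [0.5398 0.0593] [-0.0533 -0.0715]
stoptop top [0.6167 0.0517] [ 0.024  -0.0735]
stoptop scene [0.546  0.0519] [-0.0466 -0.0785]
stoptop scene [0.6179 0.0463] [ 0.0255 -0.0789]
```

```bash
cat >> h.py <<'E'
RK=np.array([.598,.1268,-.071]); ST=np.array([.5886,-.3344,-.5025])
def W(fr,l):
    c,s=np.cos(fr[2]),np.sin(fr[2]); return np.array([fr[0]+c*l[0]-s*l[1],fr[1]+s*l[0]+c*l[1],l[2]])
def st(msg=''):
    print(msg,'t',round(robot.get_clock(),2),'tcp',np.round(robot.get_tcp_pos(),4),'F',np.round(robot.get_force(),1),'T',np.round(robot.get_torque(),2),'w',round(robot.get_gripper_width(),3))
E
python3 - <<'E'
from h import *
for a,b in [(52,215),(210,214),(212,452),(48,453)]: print(np.round(atz('top',(170+a/3.7-.5,130+b/3.7-.5),.035),4))
for yaw in (RK[2],RK[2]+np.pi):
    for P in (W(RK,(-.05,-.075,.2)),W(RK,(.025,-.075,.062)),W(RK,(-.136,-.075,.062)),[.47,.337,.07],[.57,.337,.07]):
        print(round(yaw,2),np.round(robot.solve_ik(P,down(yaw)),2))
for s in (0,np.pi):
    for n,P,yaw in (('mat',[.426,-.085,.052],-.03),('l0',W(RK,(-.092,-.095,.0725)),RK[2]+np.pi/2),('l0b',W(RK,(-.092,-.25,.0725)),RK[2]+np.pi/2),('l1',W(RK,(.0,-.095,.0725)),RK[2]+np.pi/2),('b0',W(ST,(-.095,.048,.07)),ST[2]),('b1',W(ST,(-.095,-.048,.07)),ST[2]),('b1r',W(ST,(-.22,-.048,.07)),ST[2])):
        q=robot.solve_ik(P,down(yaw+s)); print(n,s>0,None if q is None else np.round(q,2))
E
```

```text
[0.6145 0.4076 0.035 ]
[0.6143 0.2746 0.035 ]
[0.4155 0.2702 0.035 ]
[0.4155 0.4053 0.035 ]
-0.07 [ 0.03  0.27  1.49 -0.    1.39  1.68]
-0.07 [ 0.02  0.55  1.42 -0.    1.17  1.66]
-0.07 [ 0.05  0.23  1.88 -0.    1.04  1.7 ]
-0.07 [ 0.56  0.46  1.54 -0.    1.14  2.2 ]
-0.07 [ 0.48  0.63  1.27 -0.    1.24  2.12]
3.07 [ 0.03  0.27  1.49 -0.    1.39 -1.46]
3.07 [ 0.02  0.55  1.42 -0.    1.17 -1.48]
3.07 [ 0.05  0.23  1.88 -0.    1.04 -1.45]
3.07 [ 0.56  0.46  1.54 -0.    1.14 -0.94]
3.07 [ 0.48  0.63  1.27 -0.    1.24 -1.02]
mat False [-0.28  0.19  1.96 -0.    1.    1.32]
l0 False [ 0.    0.29  1.76 -0.    1.09  0.07]
l0b False [-0.31  0.3   1.76 -0.    1.09 -0.24]
l1 False [-0.01  0.48  1.5  -0.    1.16  0.06]
b0 False [-0.5   0.47  1.53 -0.    1.15  1.57]
b1 False [-0.66  0.47  1.52 -0.    1.15  1.41]
b1r False [-0.71  0.21  1.87 -0.    1.06  1.37]
mat True [-0.28  0.19  1.96 -0.    1.   -1.82]
l0 True None
l0b True None
l1 True None
b0 True [-0.5   0.47  1.53 -0.    1.15 -1.57]
b1 True [-0.66  0.47  1.52 -0.    1.15 -1.73]
b1r True [-0.71  0.21  1.87 -0.    1.06 -1.78]
```

```bash
python3 - <<'E'
from h import *
q=down(RK[2]+np.pi)
robot.move_ptp(W(RK,(-.05,-.075,.16)),q)
robot.grip(.6)
st('above')
im=snap('wrist','w1.png')
E
```

```text
above t 4.54 tcp [0.5428 0.0555 0.16  ] F [ 0.6  0.  -1. ] T [-0.01  0.03 -0.  ] w 0.602
```

View pics/w1.png

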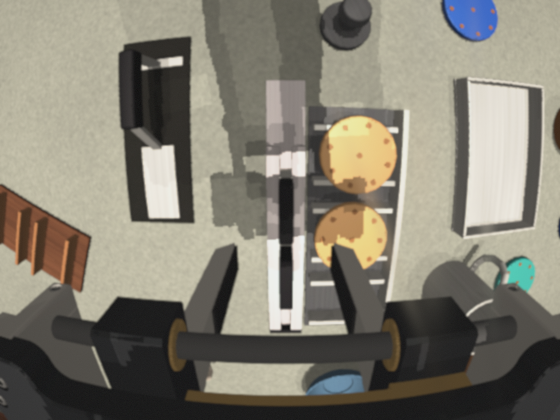

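The wrist view shows the jaws centred on the stops (column about 286). I descend and slide the first one.

```bash
python3 - <<'E'
from h import *
x=-.05
print(robot.move_straight(W(RK,(x,-.075,.064)),vel=.12,f_stop=10))
robot.grip(0.0,15); st('gripped')
print(robot.move_straight(W(RK,(-.138,-.075,.064)),vel=.08,f_stop=15)); st('slid')
snap('wrist','w2.png')
E
```

```text
False
gripped t 6.49 tcp [0.5428 0.0555 0.064 ] F [-0.6 -0.2  0.2] T [ 0.04  0.02 -0.01] w 0.007
False
slid t 7.74 tcp [0.4553 0.0618 0.064 ] F [-0.8  0.   0.6] T [ 0.04  0.   -0.03] w 0.008
```

View pics/w2.png

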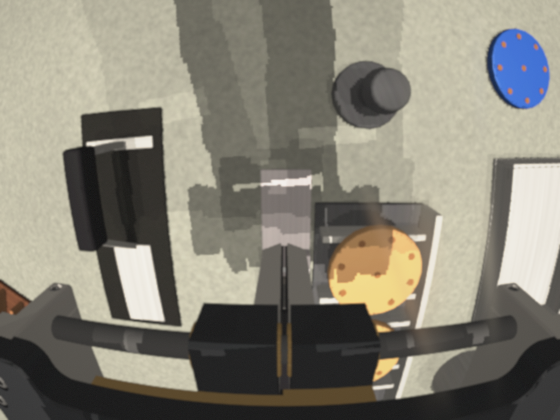

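The gripper closed on nothing (w≈0.007), so I look at where the stops are.

```bash
python3 - <<'E'
from h import *
robot.move_straight(W(RK,(-.138,-.075,.16)),vel=.3)
robot.move_ptp([.4,-.25,.3],down(RK[2]+np.pi)); 
robot.grip(.6)
a=snap('top','t2.png'); b=snap('scene','s2.png'); st()
a=cv2.imread('pics/t2.png')[130:260,230:350]; b=cv2.imread('pics/s2.png')[160:310,200:350]
cv2.imwrite('pics/c2.png',np.hstack([cv2.resize(a,(390,423)),cv2.resize(b,(400,423))]))
E
```

```text
t 10.63 tcp [ 0.4  -0.25  0.3 ] F [ 0.7  0.5 -0.2] T [ 0.02 -0.    0.01] w 0.599
```

View pics/c2.png

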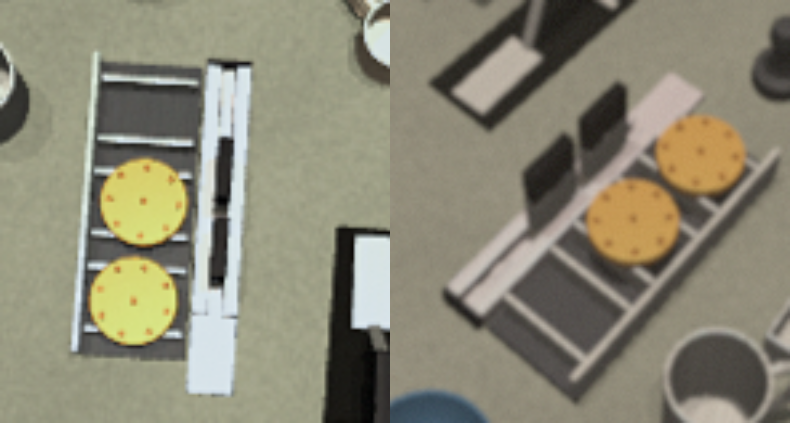

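```bash
python3 - <<'E'
from h import *
q=down(RK[2]+np.pi)
robot.move_ptp(W(RK,(-.05,-.075,.16)),q)
cal=robot.calibration('wrist'); st()
a=snap('wrist','w3.png'); a=cv2.imread('pics/w3.png')
for x in (-.05+.028,-.05-.028,.025+.028,.025-.028):
    for y in (-.082,-.068):
        u=proj('wrist',W(RK,(x,y,.101)),cal); cv2.circle(a,tuple(int(round(v)) for v in u),2,(0,0,255) if x<0 else (0,255,0),-1)
for z in (.16,.1,.064): u=proj('wrist',W(RK,(-.05,-.075,z)),cal); print(u); cv2.circle(a,tuple(int(round(v)) for v in u),3,(255,0,255),-1)
cv2.imwrite('pics/w3b.png',cv2.resize(a[100:360,180:400],None,fx=2.3,fy=2.3))
E
```

```text
t 12.0 tcp [0.5431 0.0546 0.1606] F [-0.6  0.5 -0.6] T [ 0.03 -0.03 -0.02] w 0.598
[284.86838984 235.14799351]
[284.63895854 210.80179287]
[284.53919139 200.31403497]
```

View pics/w3b.png

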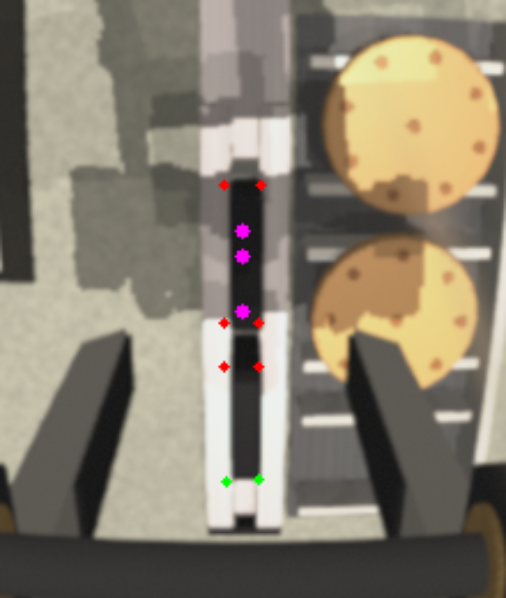

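```bash
python3 - <<'E'
from h import *
robot.grip(.6)
print(robot.move_straight(W(RK,(-.05,-.075,.064)),vel=.12,f_stop=10)); st('down')
a=snap('scene','s4.png')
robot.grip(0.1,15); st('gripped')
b=snap('scene','s5.png'); c=snap('wrist','w5.png')
f=lambda n:cv2.imread('pics/'+n)
cv2.imwrite('pics/c5.png',np.hstack([cv2.resize(f('s4.png')[130:300,200:370],(400,400)),cv2.resize(f('s5.png')[130:300,200:370],(400,400))]))
E
```

```text
False
down t 13.22 tcp [0.5433 0.0555 0.0647] F [0.1 0.3 0. ] T [ 0.03 -0.03 -0.03] w 0.598
gripped t 14.13 tcp [0.5428 0.0555 0.064 ] F [ 0.3 -0.3 -0.6] T [ 0.05  0.02 -0.01] w 0.102
```

View pics/c5.png

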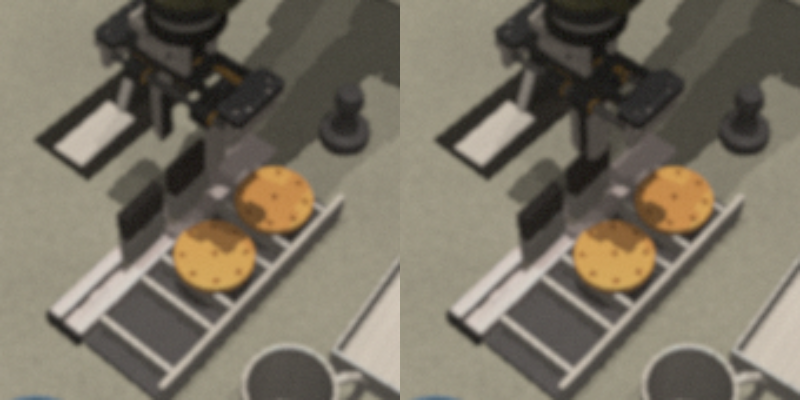

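View pics/w5.png

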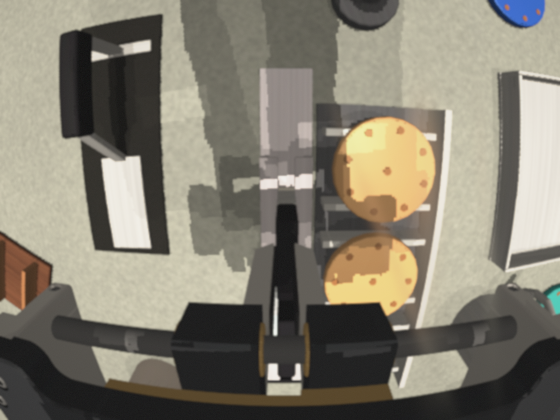

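```bash
python3 - <<'E'
from h import *
print('q',np.round(robot.get_q(),4), robot.get_tcp_rot())
t=robot.get_tcp_pos()
a=cv2.imread('pics/s5.png'); b=cv2.imread('pics/w5.png')
for dz,col in ((0,(0,0,255)),(.019,(0,255,0)),(.05,(255,0,255))):
  for dx in (-.008,.008):
    P=np.array(t)+[dx,0,dz]
    u=proj('scene',P); print(np.round(u,1)); cv2.circle(a,tuple(int(round(v*1)) for v in u),1,col,-1)
    u=proj('wrist',P); cv2.circle(b,tuple(int(round(v)) for v in u),2,col,-1)
cv2.imwrite('pics/c6.png',np.hstack([cv2.resize(a[100:250,200:350],(600,600),interpolation=cv2.INTER_CUBIC)]))
cv2.imwrite('pics/c7.png',np.hstack([cv2.resize(b[180:400,200:380],None,fx=2.7,fy=2.7,interpolation=cv2.INTER_CUBIC)]))
E
```

```text
q [ 0.0348  0.3965  1.6437 -0.      1.1015 -1.465 ] [ 3.54603381e-02  9.99371084e-01 -9.16944967e-06 -2.62067142e-05]
[283.2 201.6]
[279.3 205.8]
[283.1 196.9]
[279.2 201.1]
[283.  188.9]
[279.  193.1]
```

View pics/c6.png

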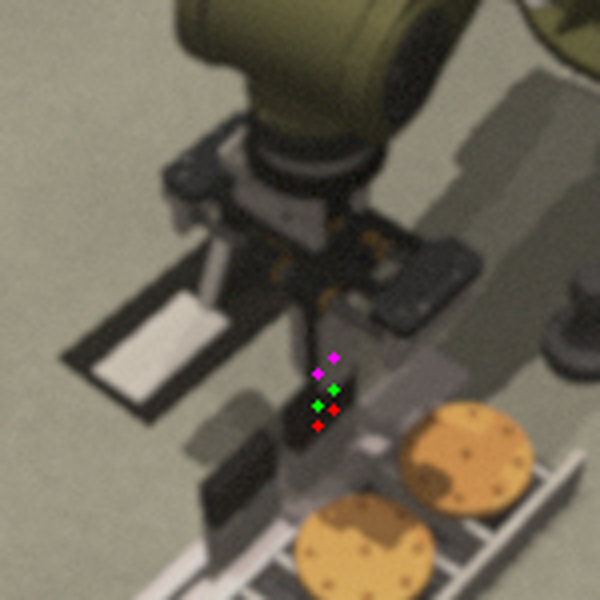

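View pics/c7.png

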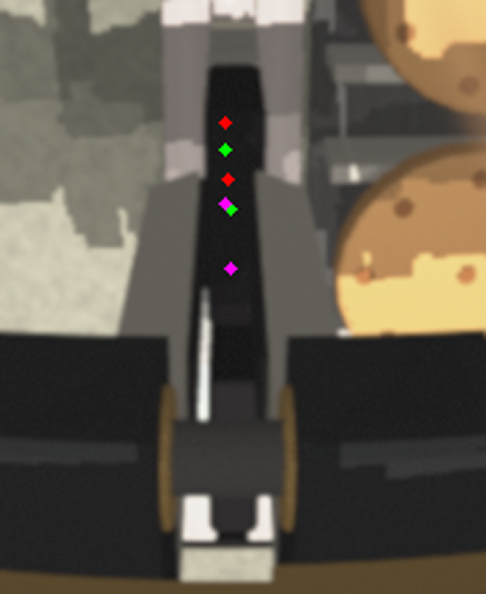

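The fingertips in the pictures look some 35–40 mm higher than the reported TCP. I'll check by touching bare counter.

```bash
python3 - <<'E'
from h import *
robot.grip(.3)
robot.move_straight(W(RK,(-.05,-.075,.17)),vel=.3)
q=down(RK[2]+np.pi)
robot.move_ptp([.40,-.25,.10],q); robot.grip(0.0); st()
print(robot.move_straight([.40,-.25,.012],vel=.06,f_stop=4)); st('touch')
snap('scene','s6.png'); a=cv2.imread('pics/s6.png'); t=robot.get_tcp_pos()
u=proj('scene',t); cv2.circle(a,tuple(int(round(v)) for v in u),1,(0,0,255),-1); print(u)
x,y=int(u[0]),int(u[1]); cv2.imwrite('pics/c8.png',cv2.resize(a[max(0,y-60):y+60,max(0,x-70):x+70],None,fx=5,fy=5,interpolation=cv2.INTER_CUBIC))
E
```

```text
t 17.15 tcp [ 0.4  -0.25  0.1 ] F [ 0.3 -0.3 -0.8] T [ 0.05 -0.06 -0.04] w 0.008
False
touch t 18.77 tcp [ 0.4002 -0.2501  0.0123] F [ 0.4 -0.5 -0.3] T [-0.01 -0.08  0.04] w 0.005
[227.47937002 134.89104485]
```

View pics/c8.png

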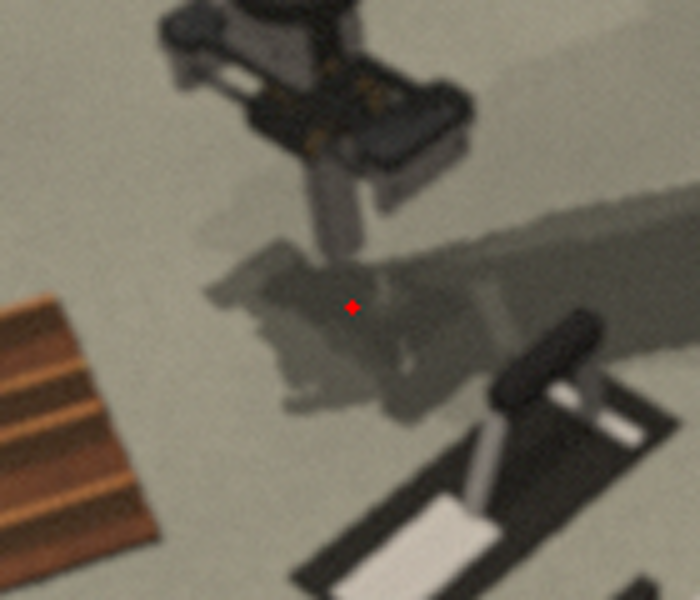

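```bash
python3 - <<'E'
from h import *
print(robot.move_straight([.40,-.25,-.045],vel=.03,f_stop=4)); st('touch')
snap('scene','s7.png'); a=cv2.imread('pics/s7.png'); t=np.array(robot.get_tcp_pos())
for dz in (0,-t[2]):
    u=proj('scene',t+[0,0,dz]); cv2.circle(a,tuple(int(round(v)) for v in u),1,(0,0,255),-1); print(u)
x,y=int(u[0]),int(u[1]); cv2.imwrite('pics/c9.png',cv2.resize(a[max(0,y-60):y+60,max(0,x-70):x+70],None,fx=5,fy=5,interpolation=cv2.INTER_CUBIC))
E
```

```text
True
touch t 20.32 tcp [ 0.4    -0.25   -0.0387] F [-1.1  1.4  7.2] T [ 0.25  0.28 -0.03] w 0.005
[229.38690925 147.06898784]
[227.99087118 137.88015604]
```

View pics/c9.png

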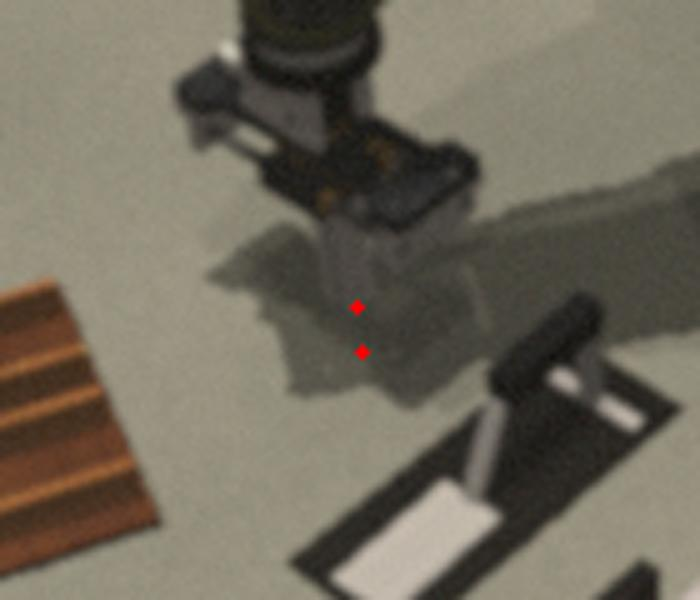

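The counter is touched at reported z = −0.0387. The real fingertips are therefore about 38 mm above the reported TCP, which explains the miss. I compensate for that from here on.

```bash
cat >> h.py <<'E'
OFF=.038
def tip(l): return np.array([l[0],l[1],l[2]-OFF])  # wanted fingertip position -> command
E
python3 - <<'E'
from h import *
q=down(RK[2]+np.pi)
robot.move_straight([.40,-.25,.12],vel=.3); robot.grip(.6)
robot.move_ptp(tip(W(RK,(-.05,-.075,.14))),q)
print(robot.move_straight(tip(W(RK,(-.05,-.075,.066))),vel=.12,f_stop=10)); st('down')
robot.grip(0.0,20); st('gripped')
E
```

```text
False
down t 24.07 tcp [0.5433 0.0554 0.0287] F [ 0.  -0.4 -0.7] T [0.   0.03 0.04] w 0.601
gripped t 24.8 tcp [0.5427 0.0555 0.0279] F [ 0.4  0.8 -1.6] T [0.05 0.02 0.05] w 0.15
```

Gripped (0.15, about 14 mm). Slide to the open end and lift.

```bash
python3 - <<'E'
from h import *
print(robot.move_straight(tip(W(RK,(-.14,-.075,.066))),vel=.08,f_stop=20)); st('slid')
snap('top','t8.png')
print(robot.move_straight(tip(W(RK,(-.14,-.075,.125))),vel=.08,f_stop=15)); st('lift')
snap('top','t9.png'); f=lambda n:cv2.imread('pics/'+n)[130:290,170:380]
cv2.imwrite('pics/c9.png',np.hstack([cv2.resize(f('t8.png'),(400,305)),cv2.resize(f('t9.png'),(400,305))]))
E
```

```text
False
slid t 26.07 tcp [0.4534 0.0619 0.028 ] F [ 0.9  0.6 -1. ] T [0.04 0.02 0.01] w 0.147
False
lift t 27.01 tcp [0.4528 0.0619 0.0866] F [-0.2  0.  -1. ] T [ 0.04 -0.03  0.03] w 0.145
```

View pics/c9.png

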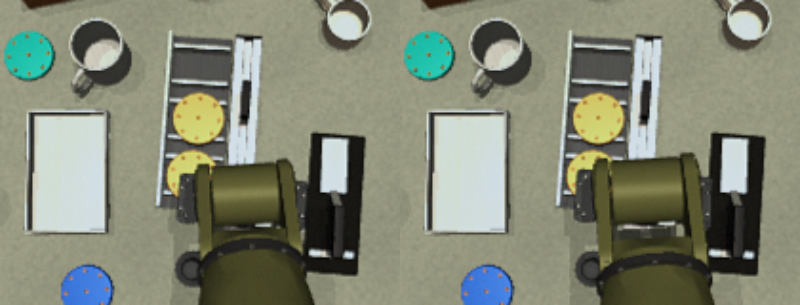

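```bash
cat > place.py <<'E'
from h import *
import sys
x,y=float(sys.argv[1]),float(sys.argv[2])
p=robot.get_tcp_pos(); robot.move_straight([p[0],p[1],.15-OFF],vel=.3)
robot.move_straight(tip((x,y,.15)),vel=.2)
print(robot.move_straight(tip((x,y,.068)),vel=.1,f_stop=8)); st('placed')
robot.grip(.35); robot.hold(.2); robot.move_straight(tip((x,y,.16)),vel=.2); st('up')
E
python3 place.py .465 .339
python3 - <<'E'
from h import *
q=down(RK[2]+np.pi); robot.grip(.6)
robot.move_straight(tip(W(RK,(.025,-.075,.16))),vel=.35)
print(robot.move_straight(tip(W(RK,(.025,-.075,.066))),vel=.15,f_stop=10)); st('down')
robot.grip(0.0,20); st('gripped')
snap('top','t10.png'); snap('scene','s10.png')
E
```

```text
False
placed t 29.81 tcp [0.4654 0.3392 0.0307] F [ 0.2 -0.7 -0.3] T [0.01 0.01 0.03] w 0.146
up t 31.13 tcp [0.4646 0.3387 0.1209] F [-1.1 -0.2  0.3] T [-0.01 -0.    0.01] w 0.35
False
down t 33.57 tcp [0.6181 0.0506 0.0291] F [ 0.7 -0.1 -0.1] T [ 0.01 -0.02 -0.  ] w 0.601
gripped t 34.29 tcp [0.6175 0.0502 0.0278] F [ 0.4  0.  -1.7] T [ 0.05 -0.02  0.03] w 0.145
```

View pics/s10.png

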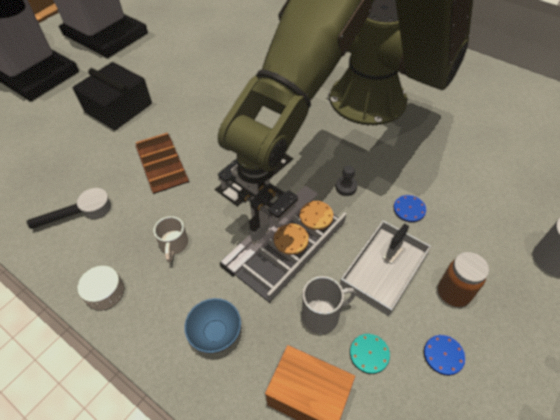

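The first stop stands in the tray at (395,245), and the second is gripped. Continue.

```bash
python3 - <<'E'
from h import *
print(robot.move_straight(tip(W(RK,(-.142,-.075,.066))),vel=.1,f_stop=20)); st('slid')
print(robot.move_straight(tip(W(RK,(-.142,-.075,.125))),vel=.08,f_stop=15)); st('lift')
E
python3 place.py .56 .339
python3 - <<'E'
from h import *
robot.move_ptp([.42,-.25,.2],down(-.03)); robot.grip(.6); st()
snap('top','t11.png'); snap('scene','s11.png')
f=lambda n,a,b:cv2.resize(cv2.imread('pics/'+n)[a:a+170,b:b+230],None,fx=3.4,fy=3.4,interpolation=cv2.INTER_CUBIC)
cv2.imwrite('pics/c11.png',f('t11.png',140,160)); cv2.imwrite('pics/c11s.png',f('s11.png',120,210))
for c in ('top','scene'):
    for n,z in (('spat_grip',.071),('mat_rest',.004),('mat',0),('stop0_grip',.083),('tray',0)):
        for d in robot.spot_point(c,n)[:3]:
            if d['confidence']>.4: print(c,n,round(d['confidence'],2),np.round(atz(c,d['at'],z),3)[:2])
E
```

```text
False
slid t 36.21 tcp [0.4513 0.0621 0.028 ] F [ 0.7 -0.8 -1.4] T [ 0.01 -0.07 -0.03] w 0.145
False
lift t 37.09 tcp [0.4508 0.062  0.0866] F [-0.2  0.1 -0.3] T [0.01 0.03 0.01] w 0.151
False
placed t 39.95 tcp [0.5604 0.3392 0.0308] F [ 0.3  0.3 -1.2] T [ 0.02 -0.02 -0.04] w 0.148
up t 41.27 tcp [0.5596 0.3388 0.1208] F [-0.5  0.3  0.1] T [ 0.02 -0.    0.05] w 0.35
 t 44.03 tcp [ 0.42 -0.25  0.2 ] F [-1.1  0.2 -0.7] T [ 0.02  0.18 -0.01] w 0.601
top spat_grip 0.95 [ 0.43  -0.099]
top spat_grip 0.63 [0.587 0.126]
top mat 0.96 [ 0.468 -0.1  ]
top stop0_grip 0.8 [0.472 0.33 ]
top tray 0.64 [0.526 0.339]
scene spat_grip 0.77 [ 0.426 -0.091]
scene spat_grip 0.45 [ 0.502 -0.048]
scene mat_rest 0.78 [ 0.427 -0.081]
scene mat 0.86 [ 0.458 -0.089]
scene mat 0.45 [0.473 0.494]
scene stop0_grip 0.85 [0.48  0.329]
scene stop0_grip 0.48 [ 0.517 -0.036]
scene tray 0.63 [0.516 0.339]
```

View pics/c11.png

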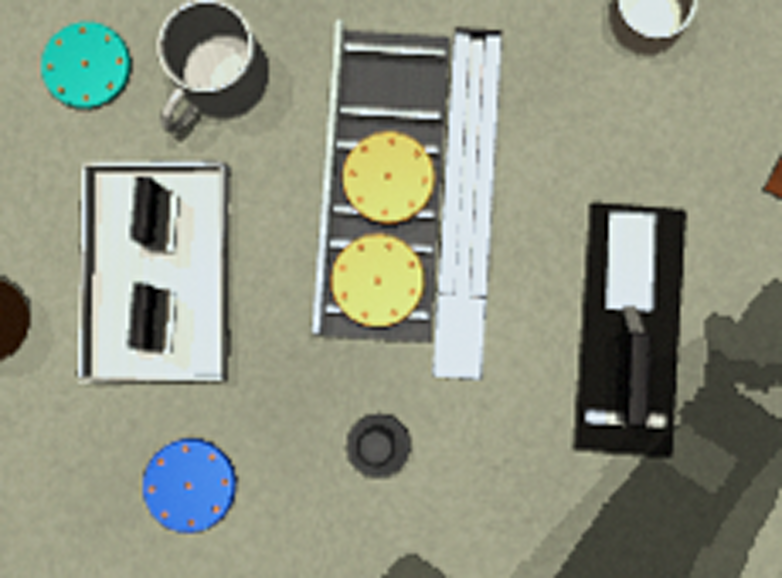

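View pics/c11s.png

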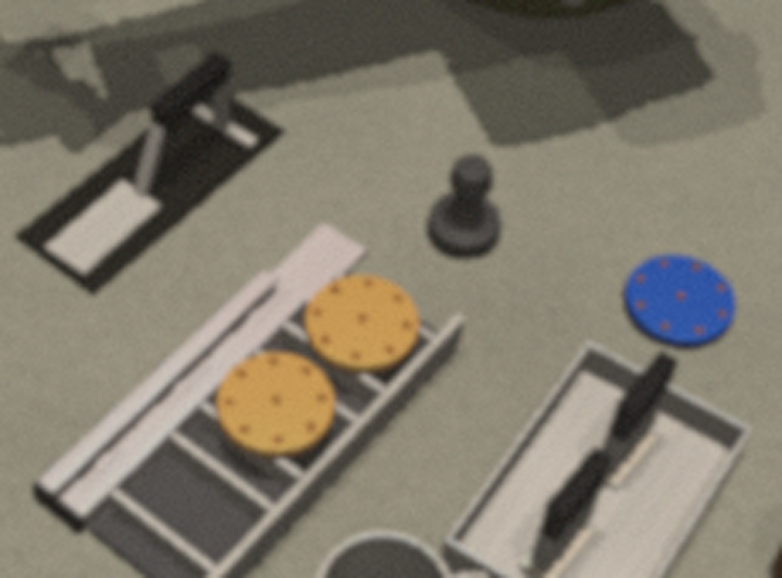

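```bash
cat > m2.py <<'E'
from fit import *
def zz(cam,x0,y0,f,pts): return [(cam,(x0+a/f-.5,y0+b/f-.5),l) for a,b,l in pts]
b=.0065
T=zz('top',160,140,3.4,[(609,212,(.14,.021,b)),(656,213,(.14,-.021,b)),(652,311,(.05,-.021,b)),(604,307,(.05,.021,b)),(585,417,(-.05,.036,.01)),(665,421,(-.05,-.036,.01))])
S=zz('scene',210,120,3.4,[(45,245,(.14,-.021,b)),(85,275,(.14,.021,b)),(122,180,(.05,-.021,b)),(160,205,(.05,.021,b)),(197,108,(-.05,-.036,.01)),(257,142,(-.05,.036,.01))])
for o in (T,S,T+S): p,e,r=fit(o,[.43,-.09,-.03]); print('spat',np.round(p,4),round(e,2))
print(np.round(r,1).tolist())
T=zz('top',160,140,3.4,[(591,203,(.115,.045,.004)),(686,210,(.115,-.045,.004)),(671,456,(-.115,-.045,.004)),(574,448,(-.115,.045,.004))])
S=zz('scene',210,120,3.4,[(20,235,(.115,-.045,.004)),(93,292,(.115,.045,.004)),(283,130,(-.115,.045,.004))])
for o in (T,S,T+S): p,e,r=fit(o,[.46,-.09,-.03]); print('mat',np.round(p,4),round(e,2))
E
python3 m2.py
```

```text
spat [ 0.4301 -0.0896 -0.0642] 0.24
spat [ 0.4309 -0.0895 -0.0857] 0.7
spat [ 0.4305 -0.0897 -0.0739] 0.59
[[0.6, -0.4], [0.1, 0.2], [-0.0, -0.2], [0.7, 0.1], [-0.1, -0.4], [-0.3, -0.0], [0.4, 0.5], [-0.2, -0.4], [0.9, 0.3], [0.8, 0.4], [-1.2, -1.8], [0.2, 0.1]]
mat [ 0.4631 -0.0947 -0.0911] 0.43
mat [ 0.4626 -0.0977 -0.0799] 0.93
mat [ 0.4628 -0.0954 -0.0901] 0.75
```

```bash
python3 - <<'E'
from h import *
SP=(.430,-.0896); q=down(-.07)
robot.move_ptp(tip((*SP,.13)),q)
cal=robot.calibration('wrist'); snap('wrist','w12.png'); a=cv2.imread('pics/w12.png')
fr=(*SP,-.07)
for l in [(-.055,.009,.083),(-.055,-.009,.083),(.025,.009,.083),(.025,-.009,.083),(.14,.021,.0065),(.14,-.021,.0065),(.05,.021,.0065)]:
    u=proj('wrist',W(fr,l),cal); cv2.circle(a,tuple(int(round(v)) for v in u),2,(0,0,255),-1)
cv2.imwrite('pics/w12b.png',a); st()
E
```

```text
t 45.48 tcp [ 0.4308 -0.0907  0.093 ] F [-0.4 -0.3 -0. ] T [0.01 0.13 0.01] w 0.596
```

View pics/w12b.png

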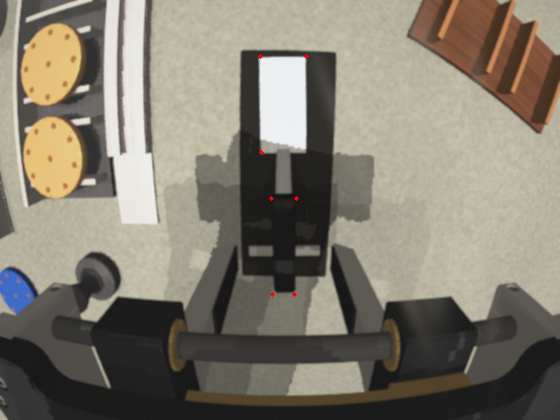

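The projected handle and blade corners match the picture. Grasp.

```bash
python3 - <<'E'
from h import *
import json
SP=(.430,-.0896)
print(robot.move_straight(tip((*SP,.052)),vel=.1,f_stop=10))
robot.grip(0.0,55); robot.hold(.1); st('gripped')
zg=robot.get_tcp_pos()[2]; json.dump(zg,open('zg.json','w'))
robot.move_straight([*SP,zg+.10],vel=.1); robot.hold(.2); st('lift')
cal=robot.calibration('wrist'); snap('wrist','w13.png'); a=cv2.imread('pics/w13.png'); snap('scene','s13.png')
t=robot.get_tcp_pos(); fr=(t[0],t[1],-.07); dz=t[2]-zg
for l in [(.025,.009,.083),(.025,-.009,.083),(.14,.021,.0065),(.14,-.021,.0065),(.05,.021,.0065)]:
    l=(l[0],l[1],l[2]+dz); u=proj('wrist',W(fr,l),cal); cv2.circle(a,tuple(int(round(v)) for v in u),2,(0,0,255),-1)
cv2.imwrite('pics/w13b.png',a)
E
```

```text
False
gripped t 47.19 tcp [ 0.43   -0.0896  0.014 ] F [-0.9  0.7  1.3] T [0.05 0.21 0.01] w 0.189
lift t 48.54 tcp [ 0.4298 -0.0895  0.1136] F [ 0.4  0.8 -3. ] T [-0.02  0.2  -0.06] w 0.192
```

View pics/w13b.png

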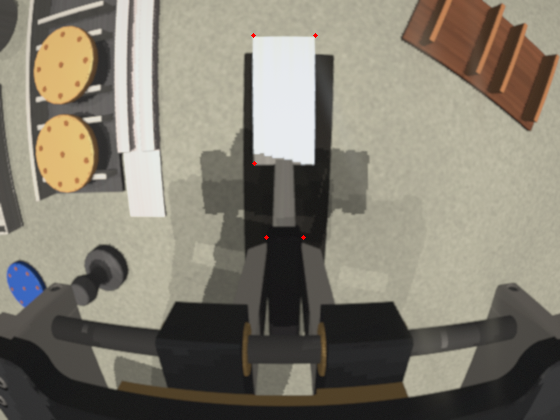

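View pics/s13.png

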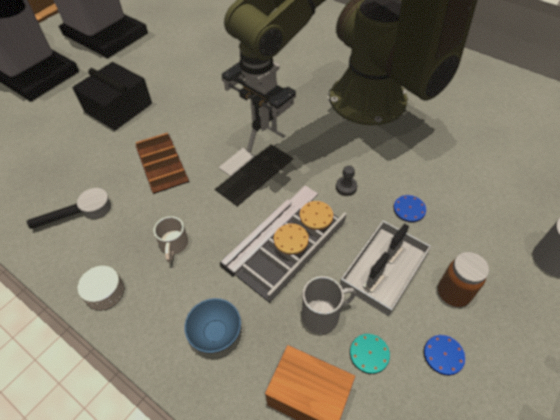

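```bash
cat >> h.py <<'E'
import json
def zc(und): return json.load(open('zg.json'))+und-.004
def spat_overlay(a,cal,fr,und):
    for l in [(.14,.021,.0025),(.14,-.021,.0025),(.05,.021,.0025),(.05,-.021,.0025)]:
        u=proj('wrist',W(fr,(l[0],l[1],l[2]+und)),cal); cv2.circle(a,tuple(int(round(v)) for v in u),2,(0,0,255),-1)
E
cat > pre.py <<'E'
from h import *
import sys
x=float(sys.argv[1]); yaw=RK[2]+np.pi/2
P=W(RK,(x,-.255,0)); 
robot.move_ptp([P[0],P[1],zc(.09)],down(yaw))
robot.move_straight([P[0],P[1],zc(.0245)],vel=.1); robot.hold(.2); st()
cal=robot.calibration('wrist'); snap('wrist','p.png'); a=cv2.imread('pics/p.png'); t=robot.get_tcp_pos()
spat_overlay(a,cal,(t[0],t[1],yaw),.0245)
for dx in (-.03,.03):
    for y in (-.045,.048):
        u=proj('wrist',W(RK,(x+dx,y,.034)),cal); cv2.circle(a,tuple(int(round(v)) for v in u),2,(255,0,255),-1)
cv2.imwrite('pics/'+sys.argv[2],a); snap('scene','s_'+sys.argv[2])
E
python3 pre.py -.0925 p0.png
```

```text
t 51.08 tcp [ 0.488  -0.1211  0.0351] F [-0.4  0.2 -1.2] T [-0.14  0.07 -0.03] w 0.188
```

View pics/p0.png

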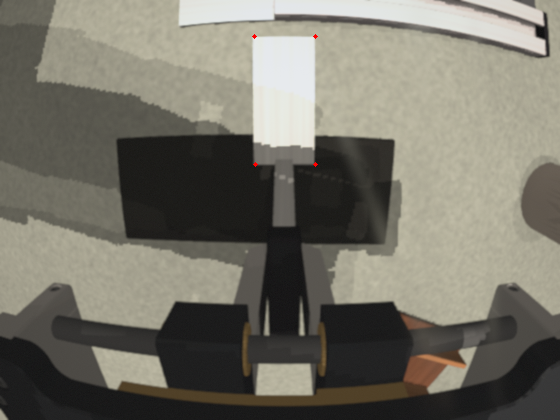

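```bash
cat > mid.py <<'E'
from h import *
import sys
x=float(sys.argv[1]); y=float(sys.argv[2]); yaw=RK[2]+np.pi/2
P=W(RK,(x,y,0)); print(robot.move_straight([P[0],P[1],zc(.0245)],vel=.08,f_stop=5)); robot.hold(.2); st()
cal=robot.calibration('wrist'); snap('wrist','p.png'); a=cv2.imread('pics/p.png'); t=robot.get_tcp_pos()
spat_overlay(a,cal,(t[0],t[1],yaw),.0245)
for dx in (-.03,.03):
    for yy in (-.045,.048):
        u=proj('wrist',W(RK,(x+dx,yy,.034)),cal); cv2.circle(a,tuple(int(round(v)) for v in u),2,(255,0,255),-1)
cv2.imwrite('pics/'+sys.argv[3],a); cv2.imwrite('pics/z'+sys.argv[3],cv2.resize(a[0:200,180:400],None,fx=3.5,fy=3,interpolation=cv2.INTER_CUBIC))
E
python3 mid.py -.0925 -.188 p1.png
```

```text
False
 t 52.36 tcp [ 0.4924 -0.0545  0.0345] F [-0.4  0.2 -2.4] T [-0.09  0.07  0.01] w 0.185
```

View pics/zp1.png

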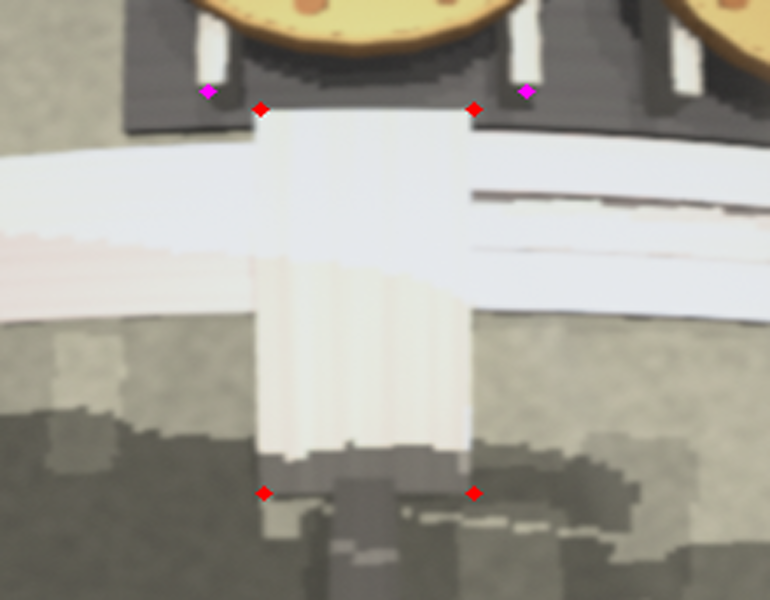

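```bash
python3 mid.py -.0915 -.093 p2.png
```

```text
False
 t 53.95 tcp [0.5001 0.0403 0.0346] F [ 0.1  0.1 -2.1] T [-0.09  0.1   0.  ] w 0.189
```

View pics/zp2.png

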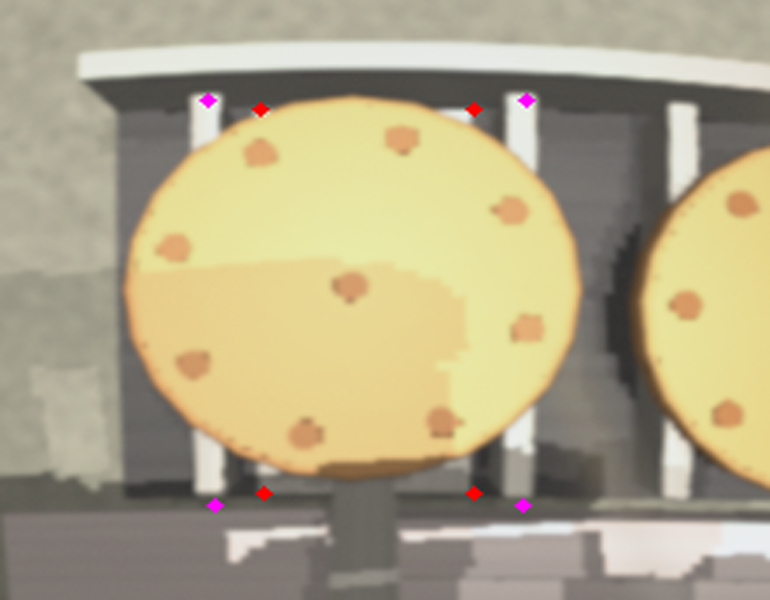

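The blade is between the ribs under the round, which sits about 3 mm to the left. Lift slowly.

```bash
python3 - <<'E'
from h import *
P=W(RK,(-.0915,-.093,0)); 
robot.move_straight([P[0],P[1],zc(.04)],vel=.03); robot.hold(.2); st('a')
robot.move_straight([P[0],P[1],zc(.085)],vel=.06); robot.hold(.3); st('b')
snap('wrist','w20.png'); snap('scene','s20.png')
a=cv2.imread('pics/w20.png'); t=robot.get_tcp_pos(); cal=robot.calibration('wrist'); spat_overlay(a,cal,(t[0],t[1],RK[2]+np.pi/2),.085)
b=cv2.imread('pics/s20.png')
cv2.imwrite('pics/c20.png',np.hstack([cv2.resize(a[0:260,150:420],(416,400)),cv2.resize(b[100:300,200:390],(380,400))]))
E
```

```text
a t 54.87 tcp [0.5    0.0405 0.0499] F [ 0.1 -1.1 -2.7] T [-0.1   0.03 -0.01] w 0.186
b t 56.07 tcp [0.5    0.0405 0.0948] F [-0.3 -0.7 -3. ] T [-0.12  0.06  0.03] w 0.186
```

View pics/c20.png

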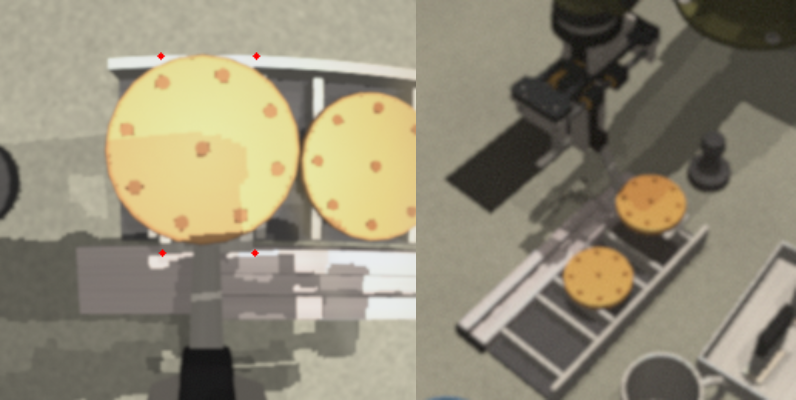

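```bash
python3 - <<'E'
from h import *
t=np.array(robot.get_tcp_pos()); fr=np.array([t[0],t[1],RK[2]+np.pi/2])
P=atz('wrist',(281.2,95.5),.0995); d=P[:2]-fr[:2]; c,s=np.cos(fr[2]),np.sin(fr[2]); print('bisc in spat',c*d[0]+s*d[1],-s*d[0]+c*d[1])
P=W(RK,(-.0915,-.27,0)); robot.move_straight([P[0],P[1],zc(.09)],vel=.1); st('out')
yaw=ST[2]; P=W(ST,(-.10,-.048,0)); robot.move_straight([P[0],P[1],zc(.09)],rotation=down(yaw),vel=.05); robot.hold(.4); st('over')
cal=robot.calibration('wrist'); snap('wrist','w21.png'); a=cv2.imread('pics/w21.png'); t=robot.get_tcp_pos()
spat_overlay(a,cal,(t[0],t[1],yaw),.09)
for y in (-.078,-.018,.018,.078):
    for x in (-.048,.048):
        u=proj('wrist',W(ST,(x,y,.034)),cal); cv2.circle(a,tuple(int(round(v)) for v in u),2,(255,0,255),-1)
cv2.imwrite('pics/c21.png',a)
E
```

```text
bisc in spat 0.09689043125166608 0.002253782897499325
out t 58.08 tcp [ 0.4876 -0.1357  0.1   ] F [ 0.7  0.3 -3.2] T [-0.19  0.13  0.05] w 0.188
over t 62.48 tcp [ 0.4779 -0.3283  0.1001] F [ 0.4 -0.1 -1.8] T [0.1  0.22 0.02] w 0.189
```

View pics/c21.png

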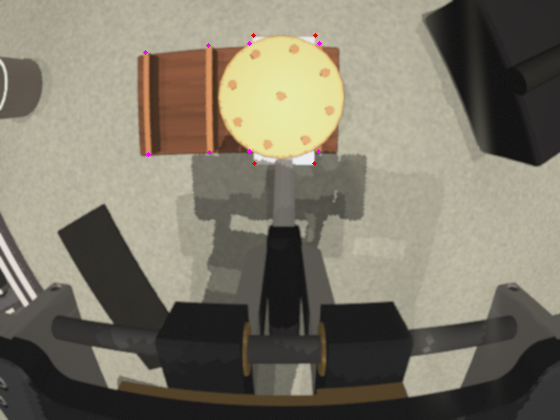

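Stand prediction matches to about 1 mm. Lower it into the bay.

```bash
cat > lower.py <<'E'
from h import *
import sys
gx,by,pre=float(sys.argv[1]),float(sys.argv[2]),sys.argv[3]; yaw=ST[2]
P=W(ST,(gx,by,0)); robot.move_straight([P[0],P[1],zc(.05)],vel=.06)
print(robot.move_straight([P[0],P[1],zc(.0225)],vel=.03,f_stop=6)); robot.hold(.3); st('low')
cal=robot.calibration('wrist'); snap('wrist',pre+'a.png'); a=cv2.imread('pics/%sa.png'%pre)
for y in (by-.03,by+.03):
    for x in (-.048,.048):
        u=proj('wrist',W(ST,(x,y,.034)),cal); cv2.circle(a,tuple(int(round(v)) for v in u),2,(255,0,255),-1)
cv2.imwrite('pics/%sb.png'%pre,a)
E
python3 lower.py -.097 -.048 L0
```

```text
False
low t 64.72 tcp [ 0.4805 -0.3298  0.0326] F [-0.2 -0.1 -3.1] T [0.05 0.15 0.  ] w 0.187
```

View pics/L0b.png

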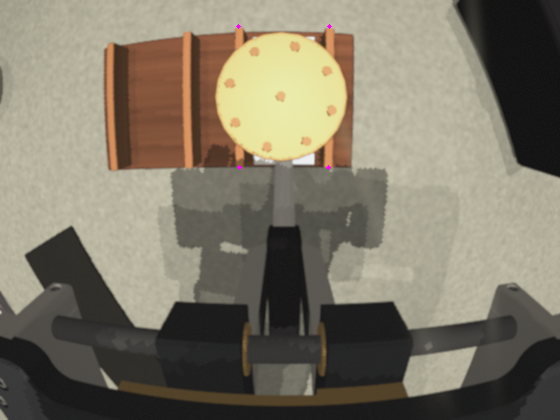

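```bash
cat > wd.py <<'E'
from h import *
import sys
by,pre=float(sys.argv[1]),sys.argv[2]; yaw=ST[2]
P=W(ST,(-.215,by,0)); print(robot.move_straight([P[0],P[1],zc(.0225)],vel=.07)); st('out')
robot.move_straight([P[0],P[1],zc(.09)],vel=.15)
snap('wrist',pre+'w.png'); snap('scene',pre+'s.png')
a=cv2.imread('pics/%sw.png'%pre); b=cv2.imread('pics/%ss.png'%pre)
cv2.imwrite('pics/%sc.png'%pre,np.hstack([cv2.resize(a[0:260,150:420],(416,400)),cv2.resize(b[110:210,110:205],(380,400))]))
E
python3 wd.py -.048 L0
```

```text
False
out t 66.6 tcp [ 0.3772 -0.273   0.0325] F [ 0.3  0.2 -2.6] T [ 0.1   0.15 -0.04] w 0.186
```

View pics/L0c.png

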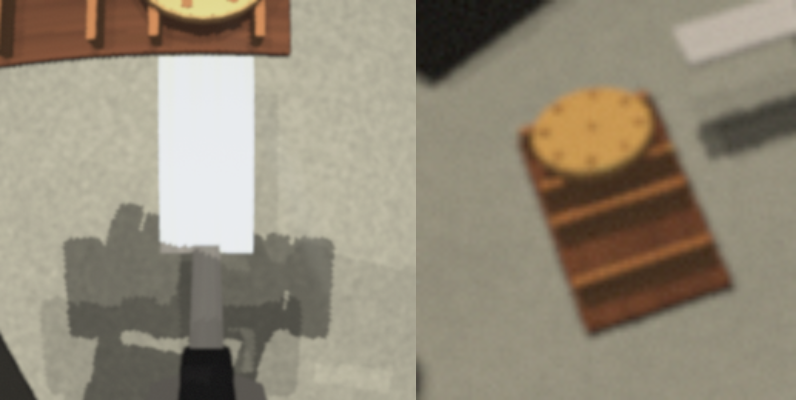

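```bash
python3 pre.py .001 p3.png && python3 mid.py .001 -.188 p4.png
```

```text
t 69.71 tcp [ 0.5812 -0.1277  0.0352] F [-0.2 -0.1 -2.8] T [-0.12  0.06 -0.06] w 0.186
False
 t 70.99 tcp [ 0.5857 -0.0612  0.0345] F [ 0.1 -0.2 -1.8] T [-0.14  0.05  0.05] w 0.189
```

View pics/zp4.png

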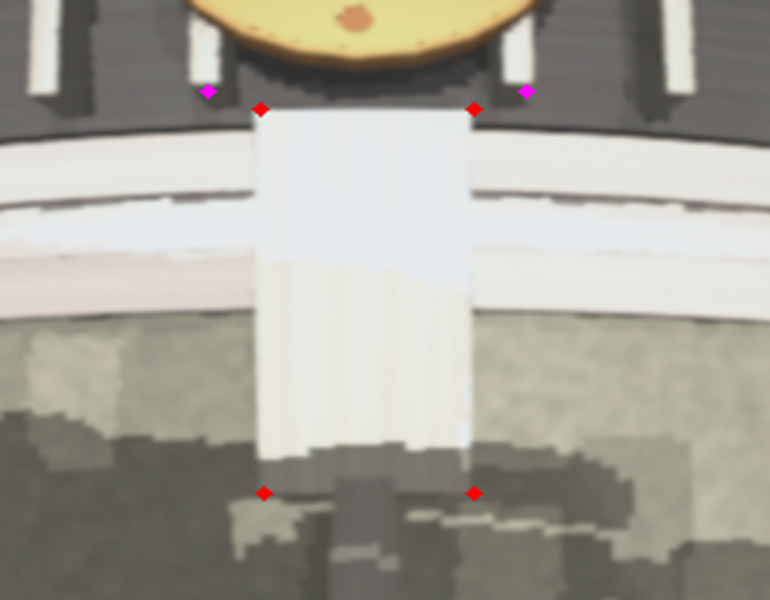

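```bash
python3 mid.py .0005 -.0945 p5.png; python3 - <<'E'
from h import *
P=W(RK,(.0005,-.0945,0)); 
robot.move_straight([P[0],P[1],zc(.04)],vel=.03); robot.hold(.2); st('a')
robot.move_straight([P[0],P[1],zc(.085)],vel=.06); robot.hold(.3); st('b')
cal=robot.calibration('wrist'); snap('wrist','w30.png'); a=cv2.imread('pics/w30.png'); t=robot.get_tcp_pos(); fr=np.array([t[0],t[1],RK[2]+np.pi/2]); spat_overlay(a,cal,fr,.085)
hsv=cv2.cvtColor(a,cv2.COLOR_BGR2HSV); m=cv2.inRange(hsv,(15,70,120),(35,255,255)); n,l,s,c=cv2.connectedComponentsWithStats(m); i=1+np.argmax(s[1:,4]); print(c[i],s[i])
P=atz('wrist',c[i],.0995,cal); d=P[:2]-fr[:2]; co,si=np.cos(fr[2]),np.sin(fr[2]); print('bisc in spat',co*d[0]+si*d[1],-si*d[0]+co*d[1])
cv2.imwrite('pics/c30.png',a)
E
```

```text
False
 t 72.56 tcp [0.5918 0.0322 0.0346] F [ 0.3  0.1 -2. ] T [-0.11  0.08  0.04] w 0.187
a t 73.47 tcp [0.5917 0.0325 0.0498] F [-0.6 -0.3 -2.6] T [-0.16  0.06 -0.  ] w 0.184
b t 74.67 tcp [0.5917 0.0325 0.0948] F [-0.6 -0.6 -3. ] T [-0.18  0.06  0.01] w 0.183
[284.81497127  98.99003042] [  221    38   128   123 11836]
bisc in spat 0.09459682181789146 -5.288488100899363e-05
```

View pics/c30.png

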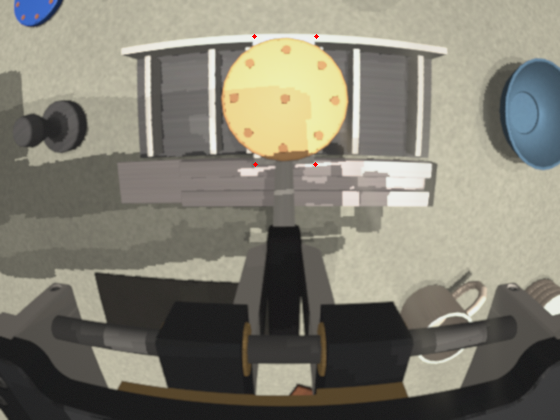

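```bash
python3 - <<'E'
from h import *
P=W(RK,(.0005,-.27,0)); robot.move_straight([P[0],P[1],zc(.1)],vel=.1); st('out')
P=np.array([.46,-.16]); robot.move_straight([P[0],P[1],zc(.1)],rotation=down(.4),vel=.06)
P=W(ST,(-.0955,.048,0)); robot.move_straight([P[0],P[1],zc(.1)],rotation=down(ST[2]),vel=.06); robot.hold(.3); st('over')
E
python3 lower.py -.0955 .048 L1
```

```text
out t 76.63 tcp [ 0.5794 -0.1421  0.11  ] F [ 0.4 -0.  -2.8] T [-0.17  0.04 -0.03] w 0.186
over t 81.08 tcp [ 0.528  -0.2463  0.1101] F [ 0.2  0.2 -3.4] T [ 0.06  0.25 -0.02] w 0.187
False
low t 83.42 tcp [ 0.5281 -0.2464  0.0327] F [-0.7  0.5 -2.3] T [0.01 0.23 0.03] w 0.188
```

View pics/L1b.png

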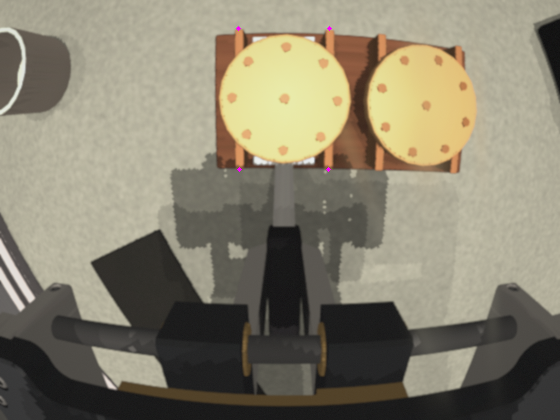

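```bash
python3 wd.py .048 L1; python3 - <<'E'
from h import *
snap('top','t31.png')
for cam,fn in (('top','t31.png'),('scene','L1s.png')):
    a=cv2.imread('pics/'+fn); m=cv2.inRange(cv2.cvtColor(a,cv2.COLOR_BGR2HSV),(15,90,120),(35,255,255)); n,l,s,c=cv2.connectedComponentsWithStats(m)
    for i in range(1,n):
        if s[i,4]>200:
            P=atz(cam,c[i],.044 if cam=='scene' else .046); d=P[:2]-ST[:2]; co,si=np.cos(ST[2]),np.sin(ST[2]); print(cam,s[i,4],np.round([co*d[0]+si*d[1],-si*d[0]+co*d[1]],4))
E
```

```text
False
out t 85.33 tcp [ 0.4235 -0.1889  0.0325] F [-0.1 -0.3 -1.4] T [0.08 0.18 0.04] w 0.187
top 1005 [-0.1584  1.0035]
top 248 [-0.0794  0.7809]
top 588 [-0.001   0.0467]
top 595 [-0.0011 -0.0472]
scene 520 [ 0.0024 -0.0464]
scene 601 [0.0019 0.0467]
```

View pics/L1c.png

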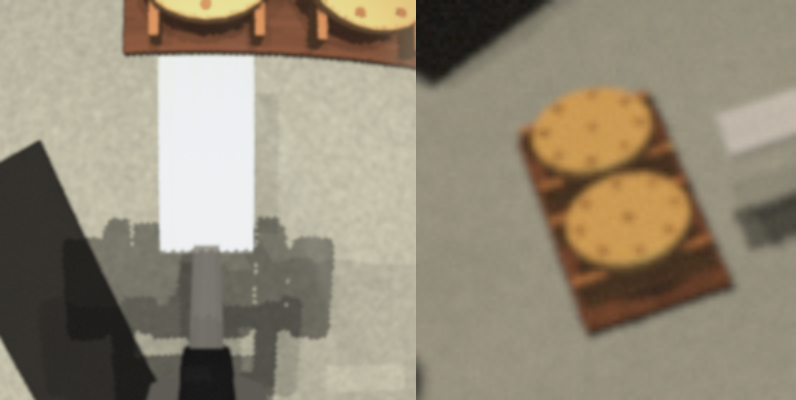

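View pics/t31.png

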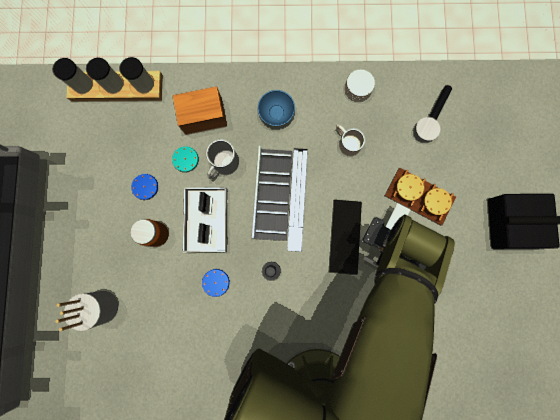

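Both rounds are within about 3 mm of their bay centres. Next the spatula goes back on the mat.

```bash
python3 - <<'E'
from h import *
M=np.array([.463,-.0955,-.088]); P=W(M,(-.045,0,0)); q=down(M[2])
robot.move_straight([P[0],P[1],zc(.09)],rotation=q,vel=.1)
robot.move_straight([P[0],P[1],zc(.02)],vel=.12)
print(robot.move_straight([P[0],P[1],zc(.003)],vel=.02,f_stop=4)); st('down')
robot.grip(.35); robot.hold(.3)
robot.move_straight([P[0],P[1],zc(.10)],vel=.15); st('up')
robot.move_ptp([.40,-.30,.25],q); robot.hold(.5)
for c in ('top','scene'): snap(c,c+'F.png')
for c in ('top','scene'):
    for n,z in (('spat_grip',.071),('mat_rest',.004),('stop0_grip',.083),('tray',0),('cup',0),('pitcher',0),('tamper',0),('jar',0)):
        for d in robot.spot_point(c,n)[:3]:
            if d['confidence']>.4: print(c,n,round(d['confidence'],2),np.round(atz(c,d['at'],z),3)[:2])
st()
E
```

```text
True
down t 88.7 tcp [ 0.4181 -0.0915  0.014 ] F [-0.6 -0.8  5.4] T [0.04 0.24 0.01] w 0.187
up t 90.26 tcp [ 0.4178 -0.0914  0.1093] F [-0.1  0.1 -0.5] T [0.04 0.16 0.02] w 0.347
top spat_grip 0.73 [ 0.417 -0.087]
top mat_rest 0.78 [ 0.417 -0.093]
top stop0_grip 0.52 [0.469 0.337]
top stop0_grip 0.49 [0.558 0.339]
top tray 0.76 [0.521 0.344]
top cup 0.85 [ 0.754 -0.123]
top pitcher 0.55 [0.717 0.292]
top tamper 0.79 [0.363 0.146]
top tamper 0.6 [0.526 0.339]
top jar 0.63 [0.459 0.501]
scene spat_grip 0.85 [ 0.409 -0.097]
scene mat_rest 0.58 [ 0.418 -0.09 ]
scene stop0_grip 0.79 [0.478 0.333]
scene stop0_grip 0.43 [0.647 0.16 ]
scene tray 0.63 [0.508 0.338]
scene cup 0.59 [ 0.748 -0.127]
scene pitcher 0.71 [0.51  0.326]
scene pitcher 0.49 [0.467 0.497]
scene pitcher 0.41 [0.424 0.323]
scene tamper 0.9 [0.347 0.139]
scene tamper 0.61 [0.709 0.281]
scene jar 0.94 [0.472 0.494]
 t 92.65 tcp [ 0.4  -0.3   0.25] F [-0.2  0.6  0. ] T [ 0.01  0.13 -0.01] w 0.352
```

View pics/topF.png

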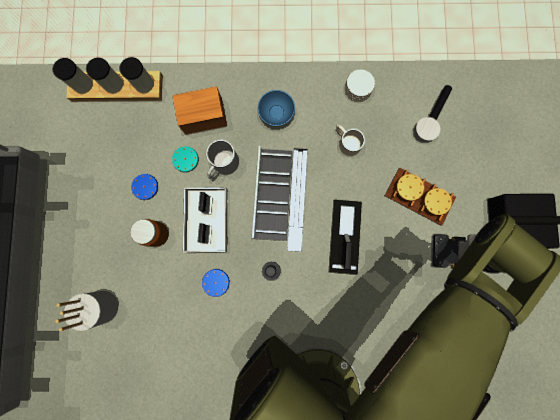

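View pics/sceneF.png

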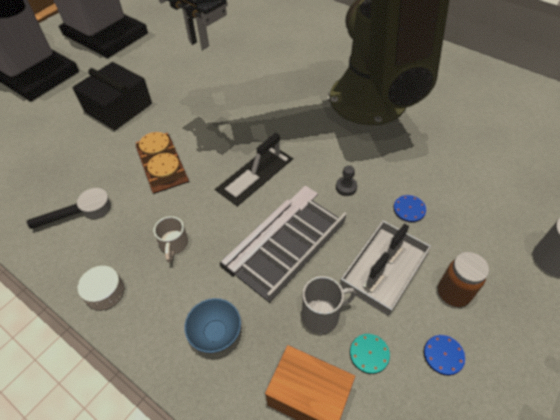

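The last pictures show both stops in the tray, the rounds in the bays at (410,186) and (438,201) in the top view, and the spatula on its mat at (345,235). The track is empty and nothing else has moved. I hand the job in.

```bash
python3 - <<'E'
from h import *
robot.finish_job(); print('done')
E
```

```text
the job is handed in; nothing more can be done
done
```

I handed the job in at about 93 s with everything in place in my last pictures; the interface gave no verdict.

- **Stops:** Two were present. I slid each to the track's open end, lifted it off and stood it in the tray.
- **Rounds:** I carried both on the spatula to the stand, one to each bay. By the top and scene cameras they lie flat, within about 3 mm of the bay centres, and the fingers were never near them.
- **Spatula:** It stands on its mat. Network readings put it about 6 mm from its place in the top view and about 11 mm in the scene view, against the 50 mm allowed.
- **Bystanders:** None looks moved in the pictures. One scene-view reading for the pitcher was clearly wrong: it pointed at the tray, while the top view found the pitcher where it was.
- **Fingertip offset:** My first grasp closed on nothing. A touch on the bare counter showed the fingertips sit about 38 mm above the reported TCP, so I corrected for that in every later move.

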